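# Put the calf-milk measuring set away

### The arm

A 6-joint arm with a two-finger parallel gripper is mounted at the origin on the work surface. World frame = base frame: x ahead of the robot, y to its left, z up, the work surface at z = 0. Lengths are in m, angles in rad, forces in N, time in s.
With the tool pointing down it reaches from about 0.35 to 0.775 m from the base axis. Payload 5.5 kg.
Tool frame: the origin (TCP) lies between the finger pads; the fingertips stand 19 mm ahead of it and the grasp point (between the pads) is the TCP; z points along the fingers, x is the direction in which the jaws open and shut, and the axes are right-handed (so a half turn about z gives the same grasp; the last joint's range is limited). The gripper opens to 85 mm and grips with 20 to 120 N. Pads are 22 mm wide; open, the fingers measure 114 mm over their backs; the gripper's body (76 mm by 85 mm) begins 54 mm behind the grasp point. The pads swing forward as they close: fully open they stand 13 mm farther back than shut.
Start: joints at [1.115, 0.313, 0.046, 1.304, 0, 1.431], TCP at [0.179, 0.547, 0.25] pointing down, gripper open.
Joint ranges: [-2.76, 2.76], [-0.86, 1.69], [-1.03, 1.26], [-2.2, 2.34], [-1.47, 1.5], [-3.14, 3.14]. Speed limits (rad/s): [2.57, 2.57, 3.14, 3.14, 3.14, 3.14].

### API

Orientations are given as a unit quaternion [w, x, y, z].
In Python, from workcell import env gives the robot as it stands. The module is installed in compiled form; this text tells all that it offers.
- The arm moves only by the tool carry_out, never from a script. Its argument "steps" is a list of rows, each a list of 7 numbers: the gripper command: -1 is shut, 1 is fully open, values between are in proportion, then the shift along the tool's x, y, z in m, then the turn, a rotation vector about the tool's x, y, z in rad. A call has 1 to 20 rows; each row shifts and turns the commanded pose from where the row before left it, along the tool's axes as they then stand; what a row does not reach is not made up. A row lasts 1/8 s, in which the tool goes at most 62.5 mm and 10.7 degrees, less where a joint would pass 70% of its speed; a pose out of reach is approached as far as the arm can. A call with a gripper value outside its range is refused whole. The fingers move at their own pace and stop on an object; "grip_force" is the grip in N (left out, the last holds). Time passes only in rows, so rows that do not move let the fingers close. It gives the time, the measured TCP pose, the force and the opening at its end, in the units of the state.
- env.get_state(): the state, without advancing time (a new reading comes with each control period).
- env.read_camera(name): name is "scene" or "side" or "wrist"; returns a dict with "color" (480x640x3 uint8, red, green, blue), "K" (3x3 intrinsics, pixels), "R" (3x3) and "t" (3): a world point X has camera coordinates R X + t. Camera axes: x right, y down, z forward; pixel columns grow to the right and rows downward; lengths in m; the calibration is good to about 2 mm. A picture is of the moment at which its call begins. There is no depth.
- env.hand_in(): hands the job in, once; it reports no verdict.
The state is a dict: "clock": time; "joint_pos": joint angles; "qvel": joint speeds; "tau": joint torques, N m; "tcp_pos": TCP position; "orientation": TCP orientation; "wrist_force": force on the tool from outside, world axes, zero at the start; "ft_torque": the same for the moment, N m; "finger_gap": finger opening in m.
Only numpy, scipy, OpenCV 4.12 (cv2) and the standard library are available. Lean on these libraries where they do the work, as an engineer would, in place of code of your own. Each camera call takes 0.05 s, during which the arm holds its last target. There are 200 camera calls.

### The job

Put the clean calf-milk measuring set away. Lift the white measuring cup out of the steel scoop and set it down gently, upright, in the free end of the green tray beside the jar; then hang the scoop by the eye of its handle on the empty yellow hook deep inside the clear drying cabinet, tilting it in under the front header without knocking the header or roof. Leave the scoop hanging at rest and the jar, teat and brush as they stand.

Things in the scene. Friction and masses are not known exactly. Their poses are not given: they have to be found in the camera images.
- scoop: Milk-powder scoop, all rigid, about 160 g: open steel bowl 72 mm across and 52 mm high (wall and floor 3 mm), with a straight level handle at the height of the rim and an eye at the handle's end; 254 mm long over all. It starts on the bench, mouth up, and stands safely. Origin: centre of the bowl's underside. x runs along the handle from the bowl to the eye, z up out of the mouth
- scoop_grip (a point): Where to hold the scoop: on its blue plastic grip, a bar 14 mm wide (y) and 12 mm high (z) that reaches from 18 mm behind this point to 44 mm ahead of it (x). 66 mm ahead of the bowl's centre, 46 mm above the bowl's underside. Axes as scoop
- scoop_eye (a point): Centre of the scoop's eye, 129 mm beyond scoop_grip along x at the same height. The eye is a flat oblong ring of 6 mm wire lying in the scoop's x-y plane, inside 34 mm long (x) and 26 mm wide (y), its far end 23 mm beyond the centre
- cup: White plastic measuring cup, round, 45 mm across the foot, 51 mm across the rim, 74 mm high, about 50 g. It starts nested loosely in the scoop's bowl, standing on the bowl's floor, so that its top 25 mm stand above the bowl's rim. Origin: centre of its underside, z up
- cup_center (a point): Centre of the measuring cup, half-way up (37 mm above its underside, 37 mm below its rim)
- tray: Green open tray, fixed, 200 mm (x) by 150 mm (y), walls 24 mm high and 4 mm thick, floor 4 mm thick. Origin: centre of its underside. A jar stands in its +x half
- tray_free (a point): Centre of the free end of the tray, on its inner floor, 45 mm from the tray's centre towards its -x end: room for the cup. Axes as the tray
- hook (a point): Lowest point (wire centre) of the empty hook, 262 mm above the bench, in the cabinet (its axes). The hook is a V-bottomed J of yellow 7 mm wire, open upwards, pointing to the front: its upturned end stands 18 mm in front of this point (-x), its top 30 mm above it; behind, the wire rises from the point to a level arm, 18 mm behind it and 27 mm above it, that runs to the back wall
- header (a point): Middle of the lower edge of the metal header (4 mm thick) that closes the top of the cabinet's open front, straight in front of the hook: 120 mm in front of its lowest point and 26 mm above it. Whatever goes in must pass under this edge. Axes of the cabinet
- hood: The header and the clear roof of the cabinet, fixed. Origin: centre of the cabinet's underside on the bench; axes of the cabinet
- jar: Brown supplement jar, 56 mm across, 78 mm high, standing in the tray: leave it alone. Origin: centre of its underside
- teat: Red teat on its screw collar, 62 mm across, 86 mm high, standing at the back near the cabinet: leave it alone. Origin: centre of its underside
- brush: Blue washing brush, 200 mm long, lying flat at the front left: leave it alone. Origin: centre of its underside
- cabinet: Fixed drying cabinet, clear, metal frame: 190 mm deep (x), 280 wide (y), 347 high (z), open front. x runs level from the open front to the back, z up; origin: centre of its underside. The hook's point is 28 mm behind the middle, 25 mm to +y; the front posts stand 100 mm (+y) and 150 mm (-y) from it, back wall 61 mm behind it, roof 80 mm above it. A 45 mm brush hangs on a second hook 110 mm to -y

How it is judged:
By the outcome, as a careful person would: the job done as asked, in the order asked, and still so for the second after the job is handed in, with the robot touching nothing.
It also fails if it takes over 67 s, if anything falls off the work surface, if the arm or the gripper's body presses on something with over 40 N, if the wrist force passes 120 N, or if a joint passes its speed limit or range.

## Working session

There is one attempt and no reset: what is moved stays moved. The work goes in short steps, Python scripts to look and compute and a tool call to move; the robot and the scene stay as the last step left them, time stands still between calls to the robot, and variables do not carry over. Pictures are saved under pics/ and viewed, about 8 in all and at most 12, crops included, and the job is handed in when it is done.

Besides the shell and the picture viewer there is one more tool, called after "Emit:" as name(argument=value, ...), one argument or row to a line, values as JSON. carry_out: Moves the arm, as the interface text tells. Its arguments: {"type":"object","properties":{"steps":{"type":"array","items":{"type":"array","items":{"type":"number"}}},"grip_force":{"type":"number"}},"required":["steps"]}

```bash
mkdir -p pics; cat > h.py <<'E'
from workcell import env
import cv2,numpy as np
from scipy.spatial.transform import Rotation as R
def cam(n):
    c=env.read_camera(n);return c
def save(n,f):
    c=cam(n);cv2.imwrite(f'pics/{f}.png',c['color'][:,:,::-1]);np.savez(f'pics/{f}.npz',K=c['K'],R=c['R'],t=c['t']);return c
def load(f): return np.load(f'pics/{f}.npz')
def ray(c,u,v):
    d=c['R'].T@np.linalg.inv(c['K'])@np.array([u,v,1.]);o=-c['R'].T@c['t'];return o,d/np.linalg.norm(d)
def onz(c,u,v,z):
    o,d=ray(c,u,v);return (o+d*(z-o[2])/d[2]).round(4)
def tri(obs):
    A=np.zeros((3,3));b=np.zeros(3)
    for c,u,v in obs:
        o,d=ray(c,u,v);P=np.eye(3)-np.outer(d,d);A+=P;b+=P@o
    x=np.linalg.solve(A,b);return x.round(4),[proj(c,x).round(1).tolist() for c,_,_ in obs]
def proj(c,X):
    p=c['K']@(c['R']@np.array(X)+c['t']);return p[:2]/p[2]
def pose():
    s=env.get_state();q=s['orientation'];return np.array(s['tcp_pos']),R.from_quat([q[1],q[2],q[3],q[0]])
E
python3 - <<'E'
from h import *
for n in('scene','side','wrist'):
    c=save(n,n+'0');print(n,-c['R'].T@c['t'],c['K'][0,0])
p,r=pose();print(p,r.as_matrix().round(3))
E
```

```text
scene [1.24667996 0.33564501 0.90018268] 470.6728008462761
side [-0.15998511 -0.50652536  0.75811338] 472.38092579840225
wrist [0.10097063 0.57241925 0.37411506] 351.0066114032642
[0.17842941 0.54621808 0.24960102] [[ 0.311  0.951 -0.001]
 [ 0.951 -0.311 -0.001]
 [-0.001 -0.    -1.   ]]
```

View pics/scene0.png

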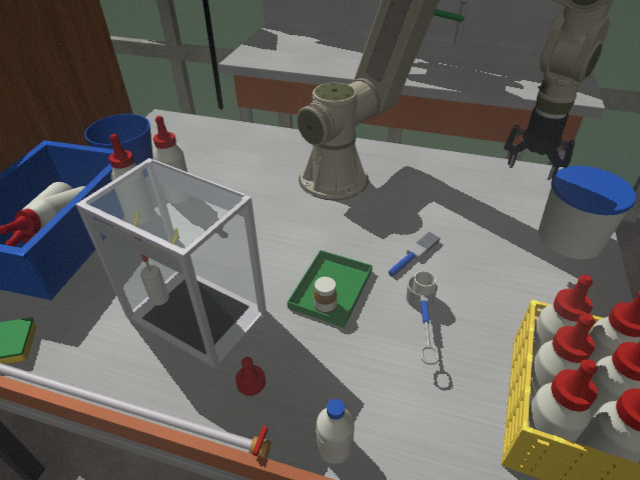

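View pics/side0.png

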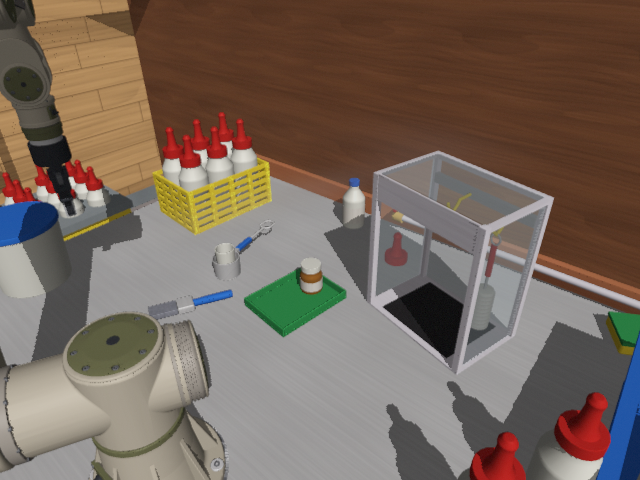

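The scene view shows the scoop with its cup at about (422,290) and its eye at (430,354), the tray at (330,288), and the cabinet at (180,260). In the side view the cup is at (227,258) and the cabinet at (460,260). I'll zoom in next.

```bash
python3 - <<'E'
import cv2,numpy as np
a=cv2.imread('pics/scene0.png');b=cv2.imread('pics/side0.png')
def crop(i,x,y,w,h,W,H): return cv2.resize(i[y:y+h,x:x+w],(W,H),interpolation=cv2.INTER_CUBIC)
cv2.imwrite('pics/cab.png',np.hstack([crop(a,75,150,200,220,400,440),crop(b,360,140,200,240,400,480)[:440]]))
t=np.hstack([crop(a,280,230,180,170,540,510)[:, :],np.zeros((510,1,3),np.uint8)])
s=crop(b,200,210,160,130,480,390)
# scoop left, side right
t=crop(a,280,230,180,170,400,378);s=crop(b,140,210,220,130,400,236)
o=np.zeros((600,800,3),np.uint8);o[:378,:400]=t;o[:236,400:]=s
o[240:600,400:]=crop(b,200,210,80,72,400,360)
cv2.imwrite('pics/bench.png',o)
E
```

```text
(no output)
```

View pics/cab.png

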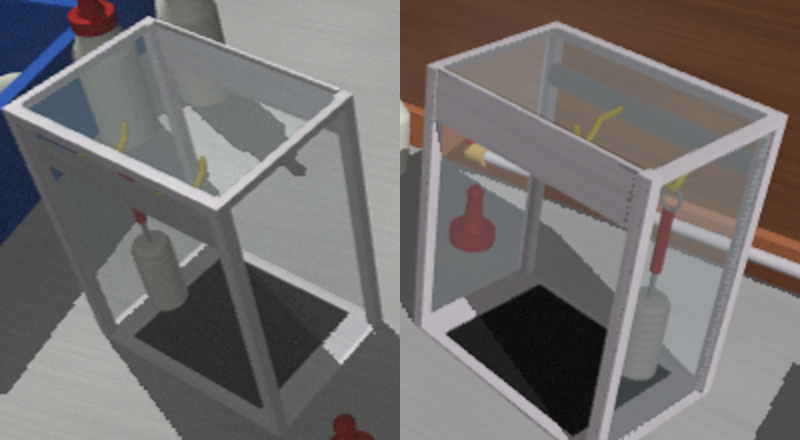

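View pics/bench.png

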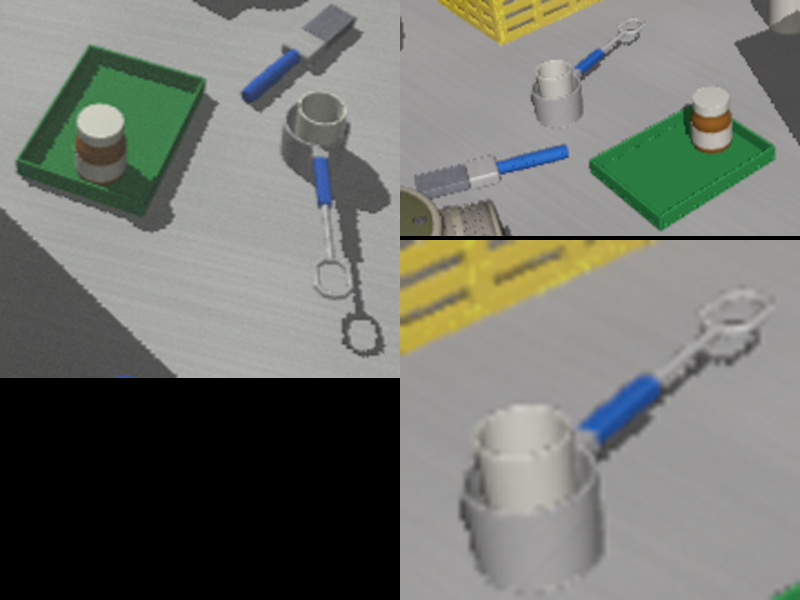

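The cabinet crop shows the header on the edge facing the tray, with the empty hook's V at crop (590,132) in the side tile. The bench crop gives the cup rim, the eye and the tray corners, so I can compute positions.

```bash
python3 - <<'E'
from h import *
a=load('scene0');b=load('side0')
S=[(150,159),(251,197),(184,254),(79,203)];D=[(437.5,152),(552.5,199),(486,229),(375,172.5)]
print('cab scene',[onz(a,*p,.347).tolist() for p in S]);print('cab side',[onz(b,*p,.347).tolist() for p in D])
print('cup',onz(a,424.9,278.2,.077),onz(b,225,248,.077),tri([(a,424.9,278.2),(b,225,248)]))
print('eye',onz(a,429.9,355.6,.046),onz(b,267.6,224,.046),tri([(a,429.9,355.6),(b,267.6,224)]))
print('tray',[onz(a,*p,.024).tolist() for p in [(320.5,251.2),(372.3,266),(343.5,323),(288,303.4)]],[onz(b,*p,.024).tolist() for p in [(244.5,300.8),(283,329.4),(346.3,293.6)]])
E
```

```text
cab scene [[0.5192, -0.2723, 0.347], [0.585, -0.0076, 0.347], [0.7645, -0.0544, 0.347], [0.6944, -0.3194, 0.347]]
cab side [[0.7539, -0.0616, 0.347], [0.6861, -0.3288, 0.347], [0.5141, -0.2805, 0.347], [0.5806, -0.0151, 0.347]]
cup [0.4433 0.3478 0.077 ] [0.4462 0.3469 0.077 ] (array([0.4452, 0.347 , 0.078 ]), [[424.5, 278.4], [224.6, 247.8]])
eye [0.6336 0.3866 0.046 ] [0.6356 0.3865 0.046 ] (array([0.6346, 0.3861, 0.0469]), [[429.7, 355.7], [267.4, 223.9]])
tray [[0.3705, 0.0669, 0.024], [0.3863, 0.2121, 0.024], [0.5855, 0.1865, 0.024], [0.5663, 0.0437, 0.024]] [[0.3758, 0.2007, 0.024], [0.3652, 0.062, 0.024], [0.552, 0.0301, 0.024]]
```

Emit:
carry_out(
  steps=[
    [1,-0.0177,0.0527,0.0083,0,0,0],
    [1,-0.0177,0.0527,0.0083,0,0,0],
    [1,-0.0177,0.0527,0.0083,0,0,0],
    [1,-0.0177,0.0527,0.0083,0,0,0],
    [1,-0.0177,0.0527,0.0083,0,0,0],
    [1,-0.0177,0.0527,0.0083,0,0,0],
    [1,0,0,0,0,0,-0.173],
    [1,0,0,0,0,0,-0.173],
    [1,0,0,0,0,0,-0.173],
    [1,0,0,0,0,0,0],
    [1,0,0,0,0,0,0],
  ],
  grip_force=30,
)

```text
clock: 1.52
tcp_pos: [0.446, 0.3475, 0.2003]
orientation: [-0.0, 0.633, 0.774, -0.0]
wrist_force: [0.4, -0.5, -0.4]
finger_gap: 0.0854
```

```bash
python3 - <<'E'
from h import *
c=save('wrist','w1');p,r=pose();print(p,r.as_matrix().round(3),env.get_state()['joint_pos'])
a=load('w1')
print(-a['R'].T@a['t']); print(proj(a,[.445,.347,.077]),proj(a,[.634,.386,.046]))
E
```

```text
[0.44605469 0.34746874 0.20041108] [[-0.2   0.98 -0.  ]
 [ 0.98  0.2  -0.  ]
 [ 0.   -0.   -1.  ]] [ 5.19794600e-01  3.13518641e-01 -7.66115389e-02  1.18079857e+00
  6.86040930e-05  3.18737081e-01]
[0.36611745 0.33114894 0.32497377]
[322.04735531 237.75375783] [322.59101489 411.1543878 ]
```

View pics/w1.png

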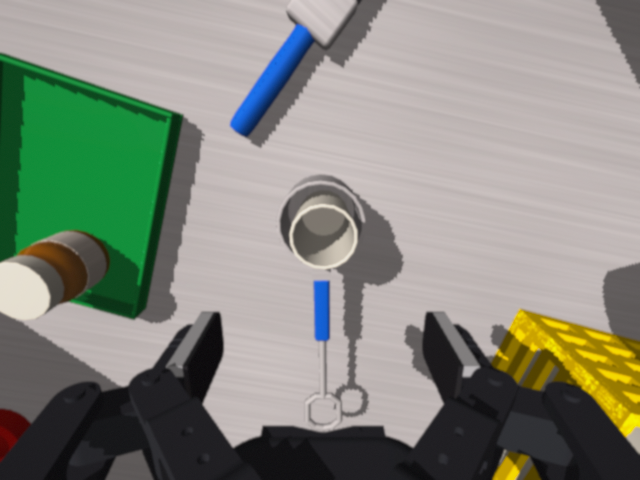

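The wrist view confirms the positions: cup rim at (323,237) and eye at (323,410), both as predicted. Now I'll descend and grip the cup.

Emit:
carry_out(
  steps=[
    [1,0,0,0.05,0,0,0],
    [1,0,0,0.04,0,0,0],
    [1,0,0,0.02,0,0,0],
    [1,0,0,0.014,0,0,0],
    [1,0,0,0,0,0,0],
    [-1,0,0,0,0,0,0],
    [-1,0,0,0,0,0,0],
    [-1,0,0,0,0,0,0],
    [-1,0,0,0,0,0,0],
    [-1,0,0,0,0,0,0],
    [-1,0,0,0,0,0,0],
    [-1,0,0,0,0,0,0],
  ],
  grip_force=25,
)

```text
clock: 3.08
tcp_pos: [0.447, 0.3479, 0.0779]
orientation: [0.0, 0.632, 0.775, 0.001]
wrist_force: [-0.7, -0.5, 6.1]
finger_gap: 0.0486
```

```bash
python3 - <<'E'
from h import *
a=load('w1')
P=[onz(a,u,v,.024) for u,v in [(180,113),(137,318)]];print(P, onz(a,322,217,.052))
d=P[1]-P[0];print(np.linalg.norm(d),np.degrees(np.arctan2(d[1],d[0])))
e=d/np.linalg.norm(d);n=np.array([e[1],-e[0],0]);m=(P[0]+P[1])/2;print('center',m+.075*n,'free',m+.075*n-.045*e)
s=env.get_state();print(s['finger_gap'],s['wrist_force'],s['tcp_pos'])
E
```

```text
[array([0.3813, 0.2174, 0.024 ]), array([0.5787, 0.1897, 0.024 ])] [0.4358 0.3451 0.052 ]
0.1993340161638249 -7.98782862863041
center [0.46957779 0.12927768 0.024     ] free [0.4250144 0.135531  0.024    ]
0.04859023613041755 [-0.66688661 -0.46555543  6.06482152] [0.44700048 0.34794245 0.07790649]
```

Emit:
carry_out(
  steps=[
    [-1,0,0,-0.01,0,0,0],
    [-1,0,0,-0.02,0,0,0],
    [-1,0,0,-0.03,0,0,0],
    [-1,0,0,-0.03,0,0,0],
    [-1,0,0,-0.025,0,0,0],
    [-1,0,0,0,0,0,0],
  ],
)

```text
clock: 3.82
tcp_pos: [0.4474, 0.3482, 0.194]
orientation: [0.001, 0.632, 0.775, 0.002]
wrist_force: [0.2, 0.2, -0.2]
finger_gap: 0.0488
```

```bash
python3 - <<'E'
from h import *
c=save('side','s2');s=env.get_state();print(s['finger_gap'],s['wrist_force'],s['tcp_pos'])
a=c['color'][130:330,120:370,::-1];cv2.imwrite('pics/s2c.png',cv2.resize(a,(750,600)))
E
```

```text
0.04871155854302014 [-0.28564294 -0.30548708 -1.73853097] [0.44663864 0.34771114 0.19234525]
```

View pics/s2c.png

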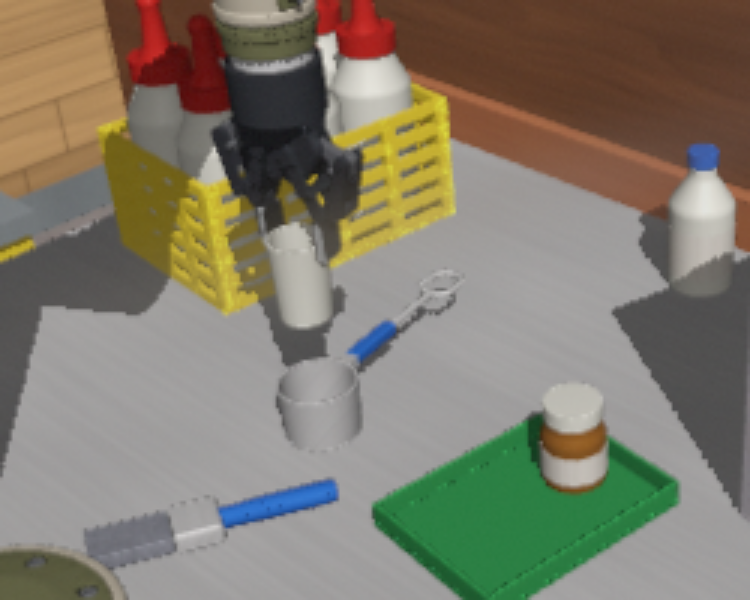

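The crop shows the cup held straight at (300,275), with the scoop still standing on the bench. Next is the carry to the tray.

Emit:
carry_out(
  steps=[
    [-1,-0.0343,-0.0104,0,0,0,0],
    [-1,-0.0343,-0.0104,0,0,0,0],
    [-1,-0.0343,-0.0104,0,0,0,0],
    [-1,-0.0343,-0.0104,0,0,0,0],
    [-1,-0.0343,-0.0104,0,0,0,0],
    [-1,-0.0343,-0.0104,0,0,0,0],
    [-1,0,0,0,0,0,0],
    [-1,0,0,0.03,0,0,0],
    [-1,0,0,0.03,0,0,0],
    [-1,0,0,0.025,0,0,0],
    [-1,0,0,0.015,0,0,0],
    [-1,0,0,0.006,0,0,0],
    [-1,0,0,0,0,0,0],
    [-1,0,0,0,0,0,0],
  ],
)

```text
clock: 5.62
tcp_pos: [0.4271, 0.1335, 0.086]
orientation: [0.0, 0.632, 0.775, 0.0]
wrist_force: [-0.5, 0.3, -1.4]
finger_gap: 0.0488
```

Emit:
carry_out(
  steps=[
    [-1,0,0,0.002,0,0,0],
    [-1,0,0,0.002,0,0,0],
    [-1,0,0,0.0015,0,0,0],
    [-1,0,0,0.001,0,0,0],
    [-1,0,0,0,0,0,0],
    [-1,0,0,0,0,0,0],
  ],
)

```text
clock: 6.38
tcp_pos: [0.4266, 0.1333, 0.079]
orientation: [-0.0, 0.632, 0.775, 0.0]
wrist_force: [-0.9, -0.6, 0.7]
finger_gap: 0.0486
```

Emit:
carry_out(
  steps=[
    [-1,0,0,0.001,0,0,0],
    [0.2,0,0,0,0,0,0],
    [0.3,0,0,0,0,0,0],
    [0.4,0,0,0,0,0,0],
    [0.6,0,0,0,0,0,0],
    [0.8,0,0,0,0,0,0],
    [0.8,0,0,0,0,0,0],
    [0.8,0,0,-0.02,0,0,0],
    [0.8,0,0,-0.05,0,0,0],
    [0.8,0,0,-0.05,0,0,0],
    [0.8,0,0,-0.02,0,0,0],
    [0.8,0,0,0,0,0,0],
  ],
)

```text
clock: 7.88
tcp_pos: [0.4278, 0.1335, 0.2195]
orientation: [0.001, 0.632, 0.775, 0.001]
wrist_force: [1.1, 0.3, -0.6]
finger_gap: 0.0766
```

```bash
python3 - <<'E'
from h import *
c=save('scene','c3');d=save('side','s3');p,r=pose();print(p)
A=cv2.resize(c['color'][230:400,280:460,::-1],(480,453));B=cv2.resize(d['color'][230:350,200:360,::-1],(400,300))
o=np.zeros((453,800,3),np.uint8);o[:,:480]=A;o[:300,480:]=B[:,:320];cv2.imwrite('pics/m3.png',o)
E
```

```text
[0.42616857 0.13325238 0.21714974]
```

View pics/m3.png

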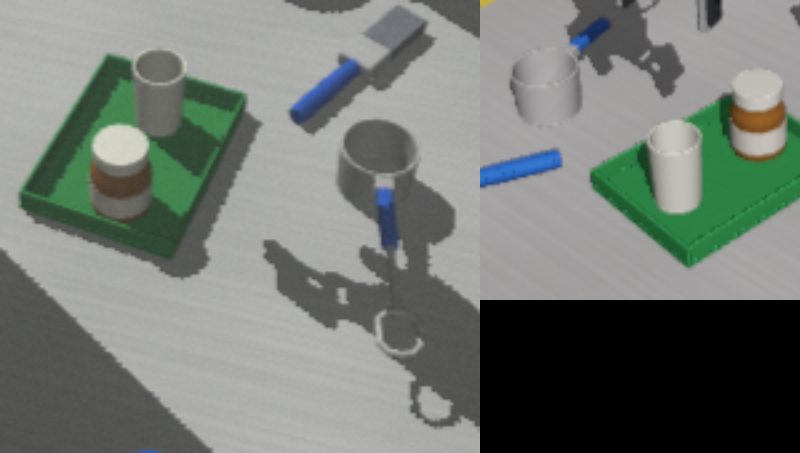

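The cup stands upright at the free end of the tray, and the scoop hasn't moved. I'll go above the grip.

Emit:
carry_out(
  steps=[
    [0.8,0.0515,0.0302,0,0,0,0],
    [0.8,0.0515,0.0302,0,0,0,0],
    [0.8,0.0515,0.0302,0,0,0,0],
    [0.8,0.0515,0.0302,0,0,0,0],
    [0.8,0,0,0.03,0,0,0],
    [0.8,0,0,0,0,0,0],
    [0.8,0,0,0,0,0,0],
  ],
)

```text
clock: 8.85
tcp_pos: [0.5027, 0.3587, 0.1874]
orientation: [-0.0, 0.632, 0.775, -0.001]
wrist_force: [0.1, 0.3, 0.2]
finger_gap: 0.0768
```

```bash
python3 - <<'E'
from h import *
a=load('w1');print('grip ends',onz(a,320.5,281,.052),onz(a,322.5,340,.052))
c=save('wrist','w4');p,r=pose();print(p,r.as_matrix().round(3),env.get_state()['joint_pos'])
h=cv2.cvtColor(c['color'],cv2.COLOR_RGB2HSV)
m=cv2.inRange(h,(100,150,60),(125,255,255));n,l,s,ce=cv2.connectedComponentsWithStats(m)
for i in range(1,n):
    if s[i][4]>300:
        x,y,w,hh,ar=s[i];print(s[i],ce[i],onz(c,ce[i][0],y,.05),onz(c,ce[i][0],y+hh,.05),onz(c,*ce[i],.05))
print(c['R'][2])
E
```

```text
grip ends [0.4912 0.355  0.052 ] [0.5484 0.3684 0.052 ]
[0.50323988 0.35872596 0.18834101] [[-0.201  0.98  -0.   ]
 [ 0.98   0.201 -0.   ]
 [-0.    -0.    -1.   ]] [4.89469727e-01 4.19439653e-01 4.82702581e-02 1.19993776e+00
 1.05147867e-05 2.87108440e-01]
[ 221    0   58   58 1666] [246.19027611  25.16446579] [0.3594 0.2794 0.05  ] [0.3924 0.2838 0.05  ] [0.3733 0.2812 0.05  ]
[ 314  220   16   70 1075] [321.68372093 253.47348837] [0.4918 0.3558 0.05  ] [0.5504 0.3678 0.05  ] [0.5188 0.3614 0.05  ]
[ 0.31407412  0.06494132 -0.94717478]
```

Emit:
carry_out(
  steps=[
    [0.8,0,0.005,0.04,0,0,0],
    [0.8,0,0,0.04,0,0,0],
    [0.8,0,0,0.04,0,0,0],
    [0.8,0,0,0.015,0,0,0],
    [0.8,0,0,0.006,0,0,0],
    [0.8,0,0,0,0,0,0],
    [-1,0,0,0,0,0,0],
    [-1,0,0,0,0,0,0],
    [-1,0,0,0,0,0,0],
    [-1,0,0,0,0,0,0],
    [-1,0,0,0,0,0,0],
    [-1,0,0,0,0,0,0],
    [-1,0,0,0,0,0,0],
    [-1,0,0,0,0,0,0],
    [-1,0,0,0,0,0,0],
  ],
  grip_force=70,
)

```text
clock: 10.78
tcp_pos: [0.5085, 0.3606, 0.0473]
orientation: [0.0, 0.632, 0.775, 0.0]
wrist_force: [-0.0, -1.2, 4.6]
finger_gap: 0.0125
```

Emit:
carry_out(
  steps=[
    [-1,0,0,-0.01,0,0,0],
    [-1,0,0,-0.03,0,0,0],
    [-1,0,0,-0.05,0,0,0],
    [-1,0,0,-0.06,0,0,0],
    [-1,0,0,-0.06,0,0,0],
    [-1,0,0,0,0,0,0.15],
    [-1,0,0,0,0,0,0.15],
    [-1,0,0,0,0,0,0.15],
    [-1,0,0,0,0,0,0],
  ],
)

```text
clock: 11.9
tcp_pos: [0.5077, 0.3602, 0.2565]
orientation: [-0.0, 0.788, 0.615, -0.001]
wrist_force: [0.3, 0.0, -0.7]
finger_gap: 0.0127
```

```bash
python3 -c "
from h import *
s=env.get_state();print(s['tcp_pos'],s['joint_pos'].round(4) if hasattr(s['joint_pos'],'round') else s['joint_pos'],s['finger_gap'])"
```

```text
[0.50771793 0.36020568 0.25654715] [0.4882 0.4084 0.1988 1.3628 0.     0.7333] 0.012716013155185666
```

Emit:
carry_out(
  steps=[
    [-1,0,0,0,-0.16,0,0],
    [-1,0,0,0,-0.16,0,0],
    [-1,0,0,0,-0.16,0,0],
    [-1,0,0,0,-0.16,0,0],
    [-1,0,0,0,-0.16,0,0],
    [-1,0,0,0,-0.16,0,0],
    [-1,0,0,0,0,0,0],
    [-1,0,0,0,0,0,0],
  ],
)

```text
clock: 12.9
tcp_pos: [0.5087, 0.3609, 0.2577]
orientation: [0.363, 0.7, 0.546, 0.283]
wrist_force: [-0.0, 0.4, -1.3]
finger_gap: 0.0126
```

```bash
python3 - <<'E'
from h import *
s=env.get_state();p,r=pose();print(p,np.round(s['joint_pos'],4),s['finger_gap'],s['wrist_force'],r.as_matrix().round(3))
c=save('scene','c5');d=save('side','s5')
o=np.zeros((600,800,3),np.uint8);o[:300,:400]=cv2.resize(c['color'][150:390,250:570,::-1],(400,300));o[:600,400:]=cv2.resize(d['color'][60:360,180:380,::-1],(400,600));cv2.imwrite('pics/m5.png',o)
E
```

```text
[0.50865604 0.36089278 0.25767653] [ 0.8113  0.1248 -0.5515  0.2852 -0.793   0.795 ] 0.012647146525170528 [-0.00585699  0.38477822 -1.33617458] [[ 0.243  0.558  0.793]
 [ 0.97  -0.14  -0.199]
 [-0.001  0.818 -0.575]]
```

```bash
cat > k.py <<'E'
import numpy as np
from scipy.optimize import least_squares
D=[([1.115,.313,.046,1.304,0],[.1784,.5462,.2496]),([.5198,.3135,-.0766,1.1808,0],[.44605,.34747,.20041]),([.48947,.41944,.04827,1.19994,0],[.50324,.35873,.18834]),([.4882,.4084,.1988,1.3628,0],[.5077,.3602,.2565]),([.8113,.1248,-.5515,.2852,-.793],[.50866,.36089,.25768])]
def fk(q,P):
    h,L1,L2,Lw,Lt=P;q1,q2,q3,q4,q5=q;b=q2-q3;f=b+q4
    r=L1*np.sin(q2)+L2*np.cos(b)+(Lw+Lt*np.cos(q5))*np.cos(f);z=h+L1*np.cos(q2)-L2*np.sin(b)-(Lw+Lt*np.cos(q5))*np.sin(f)
    l=Lt*np.sin(q5);return np.array([r*np.cos(q1)-l*np.sin(q1),r*np.sin(q1)+l*np.cos(q1),z])
s=least_squares(lambda P:np.concatenate([fk(q,P)-x for q,x in D])/.001,[.3,.35,.4,.1,.2]);P=s.x
lo=np.array([-2.76,-.86,-1.03,-2.2,-1.47]);hi=np.array([2.76,1.69,1.26,2.34,1.5])
def ik(x,t,g=(-.2,.3,0,.3,0)):
    def e(q):
        f=q[1]-q[2]+q[3];c,s=np.cos(f)*np.cos(q[4]),np.sin(q[4]);d=[c*np.cos(q[0])-s*np.sin(q[0]),c*np.sin(q[0])+s*np.cos(q[0]),-np.sin(f)*np.cos(q[4])]
        return np.concatenate([fk(q,P)-x,.2*(np.array(d)-t)])
    r=least_squares(e,g,bounds=(lo,hi));return r.x.round(2),np.linalg.norm(r.fun[:3])
E
python3 - <<'E'
from k import *
print(P.round(4),np.abs(s.fun).max())
H=np.array([.670,-.150]);ex=np.array([.969,-.247])
for xc,z,e in [(-240,.143,55),(-240,.143,70),(-200,.143,55),(-130,.143,55),(-130,.183,55),(-90,.183,55),(-90,.16,55),(-90,.14,60),(-40,.13,70),(-10,.13,80),(0,.12,88)]:
    a=np.radians(e);t=np.r_[np.sin(a)*ex,-np.cos(a)];x=np.r_[H+xc/1000*ex,z];print(xc,z,e,x.round(3),ik(x,t))
E
```

```text
[0.2446 0.5904 0.3997 0.2782 0.1714] 73.42388114022569
-240 0.143 55 [ 0.437 -0.091  0.143] (array([-0.18, -0.11, -1.03, -0.03, -0.06]), np.float64(0.025492424287134247))
-240 0.143 70 [ 0.437 -0.091  0.143] (array([-0.16, -0.13, -1.03, -0.06, -0.1 ]), np.float64(0.04393375645338649))
-200 0.143 55 [ 0.476 -0.101  0.143] (array([-0.19, -0.02, -1.03, -0.17, -0.05]), np.float64(0.020904611401335444))
-130 0.143 55 [ 0.544 -0.118  0.143] (array([-0.2 ,  0.14, -1.03, -0.42, -0.04]), np.float64(0.012891446976365248))
-130 0.183 55 [ 0.544 -0.118  0.183] (array([-0.2 ,  0.06, -1.03, -0.38, -0.04]), np.float64(0.008256090090408915))
-90 0.183 55 [ 0.583 -0.128  0.183] (array([-0.21,  0.16, -1.03, -0.53, -0.04]), np.float64(0.0035600608842010057))
-90 0.16 55 [ 0.583 -0.128  0.16 ] (array([-0.21,  0.2 , -1.03, -0.55, -0.04]), np.float64(0.00610572398901546))
-90 0.14 60 [ 0.583 -0.128  0.14 ] (array([-0.2 ,  0.25, -1.03, -0.59, -0.04]), np.float64(0.014837182507335652))
-40 0.13 70 [ 0.631 -0.14   0.13 ] (array([-0.21,  0.43, -1.03, -0.88, -0.05]), np.float64(0.02323021664058333))
-10 0.13 80 [ 0.66  -0.148  0.13 ] (array([-0.21,  0.58, -1.03, -1.15, -0.05]), np.float64(0.03615577465368879))
0 0.12 88 [ 0.67 -0.15  0.12] (array([-0.2 ,  1.23, -1.03, -2.2 , -0.06]), np.float64(0.06561486766236414))
```

View pics/m5.png

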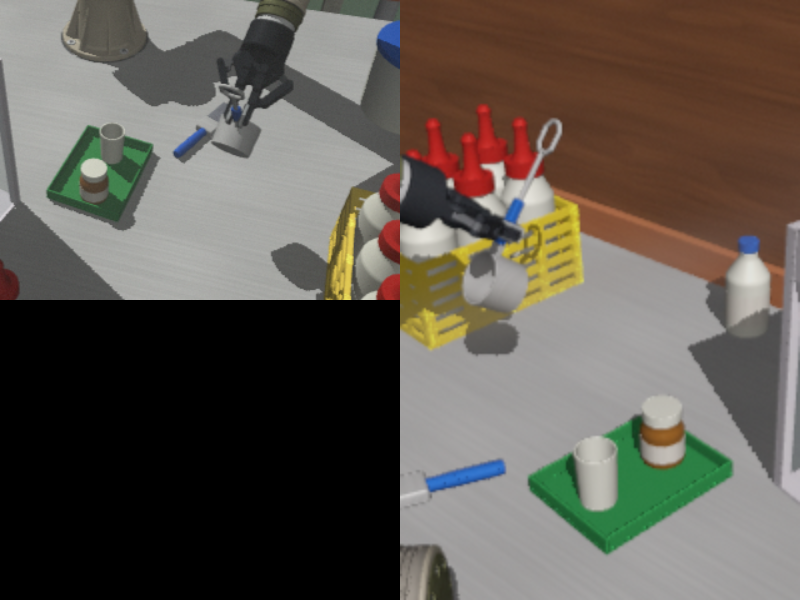

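```bash
python3 - <<'E'
s=open('k.py').read()
s=s.replace("h,L1,L2,Lw,Lt=P","h,L1,L2,Lw,Lt,o1,o2,r0=P").replace("r=L1*np.sin(q2)","r=r0+L1*np.sin(q2)+o1*np.cos(q2)+o2*np.sin(b)").replace("z=h+L1*np.cos(q2)","z=h-o1*np.sin(q2)+o2*np.cos(b)+L1*np.cos(q2)")
s=s.replace("for q,x in D])/.001,[.3,.35,.4,.1,.2])","for q,x in D]+[.01*(np.array(P)-P0)])/.001,P0)").replace("s=least","P0=np.array([.3,.35,.4,.1,.2,0,0,0]);s=least")
open('k.py','w').write(s)
E
cat > t.py <<'E'
from k import *
print(P.round(3),s.fun.round(1))
H=np.array([.670,-.150]);ex=np.array([.969,-.247])
for xc,z,e in [(-240,.143,55),(-200,.143,55),(-130,.143,55),(-130,.183,55),(-90,.183,55),(-90,.16,55),(-40,.13,70),(-10,.13,80),(0,.12,88)]:
    a=np.radians(e);t=np.r_[np.sin(a)*ex,-np.cos(a)];x=np.r_[H+xc/1000*ex,z];print(xc,z,e,x.round(3),ik(x,t))
E
python3 t.py
```

```text
[ 0.233  0.542  0.38   0.234  0.171  0.046  0.024 -0.014] [ 72.3 -34.8   2.2  37.8 -70.6   6.1  36.4 -71.3  -0.1  39.5 -69.6  -5.5
   1.5  -0.2  -2.8  -0.7   1.9  -0.2   1.3  -0.3   0.5   0.2  -0.1]
-240 0.143 55 [ 0.437 -0.091  0.143] (array([-0.18, -0.11, -1.03, -0.  , -0.06]), np.float64(0.030393126409557946))
-200 0.143 55 [ 0.476 -0.101  0.143] (array([-0.19, -0.02, -1.03, -0.14, -0.05]), np.float64(0.024654698773108448))
-130 0.143 55 [ 0.544 -0.118  0.143] (array([-0.2 ,  0.12, -1.03, -0.4 , -0.04]), np.float64(0.014302371687619216))
-130 0.183 55 [ 0.544 -0.118  0.183] (array([-0.2 ,  0.04, -1.03, -0.36, -0.04]), np.float64(0.00942244438186954))
-90 0.183 55 [ 0.583 -0.128  0.183] (array([-0.21,  0.13, -1.03, -0.52, -0.04]), np.float64(0.002948423138487106))
-90 0.16 55 [ 0.583 -0.128  0.16 ] (array([-0.21,  0.17, -1.03, -0.54, -0.04]), np.float64(0.005653419275541717))
-40 0.13 70 [ 0.631 -0.14   0.13 ] (array([-0.21,  0.41, -1.03, -0.92, -0.04]), np.float64(0.022699636565641574))
-10 0.13 80 [ 0.66  -0.148  0.13 ] (array([-0.21,  0.62, -1.03, -1.32, -0.05]), np.float64(0.03747417695574814))
0 0.12 88 [ 0.67 -0.15  0.12] (array([-0.21,  1.13, -1.03, -2.2 , -0.04]), np.float64(0.023300276094844242))
```

```bash
sed -i 's/o1,o2,r0=P/o1,o2,d=P/; s/r=r0+/r=/; s/l=Lt\*np.sin(q5)/l=d+Lt*np.sin(q5)/' k.py; python3 t.py
```

```text
[0.234 0.518 0.409 0.14  0.281 0.    0.055 0.08 ] [ 0.3  0.1  0.6 -0.1  0.  -0.2 -0.2 -0.  -0.2 -0.1  0.  -0.2  0.   0.
 -0.  -0.7  1.7  0.1  0.4  0.8  0.   0.6  0.8]
-240 0.143 55 [ 0.437 -0.091  0.143] (array([-0.49, -0.3 , -1.03,  0.18,  0.18]), np.float64(0.02777810726028268))
-200 0.143 55 [ 0.476 -0.101  0.143] (array([-0.46, -0.2 , -1.03,  0.03,  0.15]), np.float64(0.022550532960277977))
-130 0.143 55 [ 0.544 -0.118  0.143] (array([-0.42, -0.04, -1.03, -0.23,  0.13]), np.float64(0.013313094666255621))
-130 0.183 55 [ 0.544 -0.118  0.183] (array([-0.43, -0.13, -1.03, -0.19,  0.14]), np.float64(0.008361590658361))
-90 0.183 55 [ 0.583 -0.128  0.183] (array([-0.41, -0.03, -1.03, -0.35,  0.13]), np.float64(0.002791770725843406))
-90 0.16 55 [ 0.583 -0.128  0.16 ] (array([-0.41,  0.02, -1.03, -0.38,  0.13]), np.float64(0.005513233801996171))
-40 0.13 70 [ 0.631 -0.14   0.13 ] (array([-0.39,  0.26, -1.03, -0.74,  0.12]), np.float64(0.022866532582649896))
-10 0.13 80 [ 0.66  -0.148  0.13 ] (array([-0.37,  0.44, -1.03, -1.07,  0.1 ]), np.float64(0.03699304201194394))
0 0.12 88 [ 0.67 -0.15  0.12] (array([-0.37,  1.12, -1.03, -2.2 ,  0.11]), np.float64(0.031823364779889174))
```

```bash
cat > scan.py <<'E'
from k import *
H=np.array([.670,-.150]);yaw0=np.radians(-14.3);ex=np.array([np.cos(yaw0),np.sin(yaw0)])
def chk(far,e,ph,g,psi=0):
    # far: ring inner top point (x_c,z) ; returns ik err, header clearance from tool axis
    a=np.radians(e);p=np.radians(ph);y=yaw0+np.radians(psi);d=np.array([np.cos(y),np.sin(y)])
    l=.146-g;x=np.r_[H+far[0]*ex-l*np.cos(a)*d,far[1]-l*np.sin(a)]
    t=np.r_[np.cos(p)*d,-np.sin(p)]
    best=min((ik(x,t,gg) for gg in[(-.4,.3,-.5,.3,.1),(-.4,-.2,-.9,0,.1)]),key=lambda r:r[1])
    xc=(x[:2]-H)@ex
    # header point rel. to tool axis in the vertical plane
    v=np.array([-.120-xc,.288-x[2]]);u=np.array([np.cos(p),-np.sin(p)]);cl=v[1]*u[0]-v[0]*u[1] 
    return best,cl,xc,x
if __name__=='__main__':
    for e in(65,72,80):
      for g in (0,.015,.03):
        for psi in(-25,0,25):
          o=[]
          for ph in range(0,75,5):
            b,cl,xc,x=chk((0,.267),e,ph,g,psi)
            if b[1]<.002:o.append((ph,round(cl*1000)))
          print(e,g,psi,o)
E
python3 scan.py
```

```text
65 0 -25 [(30, 101), (35, 89), (40, 76), (45, 63), (50, 49), (55, 35), (60, 21), (65, 7), (70, -8)]
65 0 0 [(40, 80), (45, 67), (50, 54), (55, 40), (60, 26), (65, 12), (70, -2)]
65 0 25 [(25, 112), (30, 101), (35, 89), (40, 76), (45, 63), (50, 49), (55, 35), (60, 21), (65, 7), (70, -8)]
65 0.015 -25 [(25, 97), (30, 86), (35, 74), (40, 62), (45, 49), (50, 36), (55, 23), (60, 9), (65, -4), (70, -18)]
65 0.015 0 [(35, 77), (40, 65), (45, 53), (50, 40), (55, 27), (60, 14), (65, 0), (70, -13)]
65 0.015 25 [(25, 97), (30, 86), (35, 74), (40, 62), (45, 49), (50, 36), (55, 23), (60, 9), (65, -4), (70, -18)]
65 0.03 -25 [(25, 82), (30, 71), (35, 60), (40, 48), (45, 36), (50, 23), (55, 10), (60, -2), (65, -15), (70, -28)]
65 0.03 0 [(35, 63), (40, 51), (45, 39), (50, 27), (55, 14), (60, 2), (65, -11), (70, -24)]
65 0.03 25 [(25, 82), (30, 71), (35, 60), (40, 48), (45, 36), (50, 23), (55, 10), (60, -2), (65, -15), (70, -28)]
72 0 -25 [(25, 111), (30, 99), (35, 86), (40, 72), (45, 57), (50, 42), (55, 27), (60, 11), (65, -4), (70, -20)]
72 0 0 [(35, 88), (40, 74), (45, 60), (50, 45), (55, 30), (6
[... 1083 characters left out ...]
, (70, -35)]
80 0.015 -25 [(20, 107), (25, 94), (30, 80), (35, 66), (40, 51), (45, 36), (50, 20), (55, 5), (60, -11), (65, -27), (70, -42)]
80 0.015 0 [(35, 67), (40, 52), (45, 37), (50, 22), (55, 6), (60, -9), (65, -25), (70, -40)]
80 0.015 25 [(25, 94), (30, 80), (35, 66), (40, 51), (45, 36), (50, 20), (55, 5), (60, -11), (65, -27), (70, -42)]
80 0.03 -25 [(20, 92), (25, 80), (30, 66), (35, 52), (40, 38), (45, 24), (50, 9), (55, -6), (60, -20), (65, -35), (70, -49)]
80 0.03 0 [(30, 67), (35, 54), (40, 39), (45, 25), (50, 10), (55, -4), (60, -19), (65, -33), (70, -48)]
80 0.03 25 [(20, 92), (25, 80), (30, 66), (35, 52), (40, 38), (45, 24), (50, 9), (55, -6), (60, -20), (65, -35), (70, -49)]
```

```bash
cat > scan2.py <<'E'
from scan import *
for psi in(0,15,25):
  for g in(-.01,0,.015):
    for dl in(0,8,15,22):
      f=[(e,round(c[1]*1000)) for e in(65,70,75,80) for c in[chk((0,.267),e,90-e+dl,g,psi)] if c[0][1]<.001]
      l=[(e,round(c[1]*1000)) for e in(40,45,50,55,60,65,70) for c in[chk((-.003,.302),e,90-e+dl,g,psi)] if c[0][1]<.001 and c[1]>.05]
      print(psi,g,dl,'final',f,'lift',l)
E
python3 scan2.py
```

```text
0 -0.01 0 final [] lift [(40, 57), (45, 63), (50, 70)]
0 -0.01 8 final [] lift [(45, 53), (50, 58), (55, 64), (60, 71)]
0 -0.01 15 final [(65, 90)] lift [(55, 52), (60, 58), (65, 65), (70, 72)]
0 -0.01 22 final [(65, 71), (70, 80), (75, 89)] lift [(70, 56)]
0 0 0 final [] lift [(45, 53), (50, 60)]
0 0 8 final [] lift [(55, 55), (60, 62)]
0 0 15 final [(65, 80)] lift [(65, 55), (70, 62)]
0 0 22 final [(65, 62), (70, 71), (75, 80)] lift []
0 0.015 0 final [] lift [(55, 52)]
0 0.015 8 final [] lift [(65, 54)]
0 0.015 15 final [(65, 65), (70, 75)] lift []
0 0.015 22 final [(65, 48), (70, 57), (75, 66), (80, 76)] lift []
15 -0.01 0 final [] lift [(40, 54), (45, 61), (50, 68), (55, 76)]
15 -0.01 8 final [] lift [(50, 56), (55, 62), (60, 70), (65, 78)]
15 -0.01 15 final [(65, 88), (70, 98)] lift [(60, 56), (65, 63), (70, 71)]
15 -0.01 22 final [(65, 70), (70, 79), (75, 88), (80, 98)] lift [(70, 55)]
15 0 0 final [] lift [(45, 51), (50, 58), (55, 66)]
15 0 8 final [] lift [(55, 53), (60, 60), (65, 68)]
15 0 15 final [(65, 79), (70, 88)] lift [(65, 54), (70, 61)]
15 0 22 final [(65, 60), (70,
[... 432 characters left out ...]
final [(65, 86), (70, 96), (75, 107), (80, 118)] lift [(60, 53), (65, 61), (70, 69)]
25 -0.01 22 final [(65, 67), (70, 77), (75, 87), (80, 98)] lift [(70, 53)]
25 0 0 final [] lift [(50, 54), (55, 63), (60, 72), (65, 81)]
25 0 8 final [(65, 94), (70, 105)] lift [(60, 57), (65, 66), (70, 75)]
25 0 15 final [(65, 76), (70, 87), (75, 97), (80, 108)] lift [(65, 51), (70, 60)]
25 0 22 final [(65, 58), (70, 68), (75, 78), (80, 88)] lift []
25 0.015 0 final [(65, 97)] lift [(60, 57), (65, 67)]
25 0.015 8 final [(65, 79), (70, 90), (75, 101)] lift [(65, 51), (70, 60)]
25 0.015 15 final [(65, 62), (70, 73), (75, 83), (80, 94)] lift []
25 0.015 22 final [(65, 44), (70, 54), (75, 64), (80, 75)] lift []
```

The planar model fits to under 1 mm, and it shows the elbow limit blocks hanging the scoop with this square grasp. I'll set the scoop back down and regrasp it with the tool pitched about 17°. That also keeps the gripper clear of the header.

Emit:
carry_out(
  steps=[
    [-1,0,0,0,0.16,0,0],
    [-1,0,0,0,0.16,0,0],
    [-1,0,0,0,0.16,0,0],
    [-1,0,0,0,0.16,0,0],
    [-1,0,0,0,0.16,0,0],
    [-1,0,0,0,0.16,0,0],
    [-1,0,0,0,0,0,0],
    [-1,0,0,0.05,0,0,0],
    [-1,0,0,0.05,0,0,0],
    [-1,0,0,0.05,0,0,0],
    [-1,0,0,0.03,0,0,0],
    [-1,0,0,0.015,0,0,0],
    [-1,0,0,0.008,0,0,0],
    [-1,0,0,0,0,0,0],
    [-1,0,0,0,0,0,0],
  ],
)

```text
clock: 14.88
tcp_pos: [0.5092, 0.361, 0.0555]
orientation: [0.0, 0.789, 0.615, 0.001]
wrist_force: [0.1, -0.5, -1.3]
finger_gap: 0.0127
```

Emit:
carry_out(
  steps=[
    [-1,0,0,0.004,0,0,0],
    [-1,0,0,0.003,0,0,0],
    [-1,0,0,0.001,0,0,0],
    [-1,0,0,0.001,0,0,0],
    [-1,0,0,0,0,0,0],
    [-1,0,0,0,0,0,0],
  ],
)

```text
clock: 15.62
tcp_pos: [0.5093, 0.3606, 0.047]
orientation: [0.0, 0.789, 0.615, 0.001]
wrist_force: [-0.1, -2.4, 9.5]
finger_gap: 0.0127
```

Emit:
carry_out(
  steps=[
    [-0.6,0,0,-0.001,0,0,0],
    [-0.4,0,0,0,0,0,0],
    [-0.2,0,0,0,0,0,0],
    [-0.2,0,-0.006,0,0,0,0],
    [-0.2,0,0,0,0.1,0,0],
    [-0.2,0,0,0,0.1,0,0],
    [-0.2,0,0,0,0.1,0,0],
    [-0.2,0,0,0,0,0,0],
    [-0.2,0,0,0,0,0,0],
    [-1,0,0,0,0,0,0],
    [-1,0,0,0,0,0,0],
    [-1,0,0,0,0,0,0],
    [-1,0,0,0,0,0,0],
    [-1,0,0,0,0,0,0],
    [-1,0,0,0,0,0,0],
  ],
  grip_force=80,
)

```text
clock: 17.5
tcp_pos: [0.5023, 0.3621, 0.0463]
orientation: [-0.118, 0.78, 0.608, -0.092]
wrist_force: [-1.9, 0.3, 3.5]
finger_gap: 0.0124
```

```bash
python3 - <<'E'
from h import *
p,r=pose();s=env.get_state();print(p,r.as_matrix().round(3),s['finger_gap'],s['wrist_force'],s['clock'])
c=save('wrist','w6')
h=cv2.cvtColor(c['color'],cv2.COLOR_RGB2HSV)
print(proj(c,p), -c['R'].T@c['t'])
w=cv2.resize(c['color'][:,:,::-1],(480,360));d=save('side','s6');o=np.zeros((360,800,3),np.uint8);o[:,:480]=w;o[:,480:]=cv2.resize(d['color'][160:340,180:340,::-1],(320,360));cv2.imwrite('pics/m6.png',o)
E
```

```text
[0.50226982 0.362104   0.04634651] [[ 0.244  0.926 -0.287]
 [ 0.97  -0.233  0.073]
 [ 0.    -0.296 -0.955]] 0.01237294253459064 [-1.9323813   0.2949392   3.46229905] 17.5
[320.78761316 333.58295688] [0.46221399 0.37274414 0.19001788]
```

View pics/m6.png

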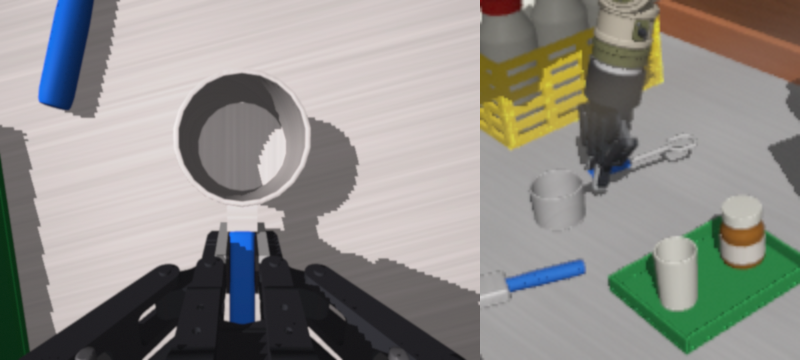

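```bash
python3 - <<'E'
from h import *
a=load('w6');b=load('s6');p,r=pose()
d=np.array([np.cos(np.radians(-14)),np.sin(np.radians(-14)),0])
B=onz(a,322.7,184,.052);E=onz(b,281.5,231.5,.046);print(B,(p-B)@d,E,(E-p)@d, np.degrees(np.arctan2(*(E-B)[1::-1])))
E
```

```text
[0.4436 0.3776 0.052 ] 0.060746394613445914 [0.6317 0.3257 0.046 ] 0.13432197788069183 -15.425089502898896
```

```bash
cat > wp.py <<'E'
from scan import *
from scipy.spatial.transform import Rotation as R
L=.1545;DL=np.radians(17.2);psi=np.radians(22)
def setup(h,yc): 
    global H,YC;H=np.array(h);YC=yc
H=np.array([.670,-.150]);YC=yaw0
def pose(fx,fz,e,l=L,fy=0):
    a=np.radians(e);y=YC+psi;d=np.array([np.cos(y),np.sin(y),0]);up=np.array([0,0,1.])
    exx=np.array([np.cos(YC),np.sin(YC)]);eyy=np.array([-exx[1],exx[0]])
    sx=np.cos(a)*d+np.sin(a)*up;sz=-np.sin(a)*d+np.cos(a)*up
    x=np.r_[H+fx*exx+fy*eyy,fz]-l*sx
    ph=np.pi/2-a+DL;t=np.cos(ph)*d-np.sin(ph)*up;tx=np.cross(up,d);ty=np.cross(t,tx)
    return x,np.c_[tx,ty,t],sx,sz
def report(W):
    pv=None
    for w in W:
        x,M,sx,sz=pose(*w);q,er=min((ik(x,M[:,2],g) for g in[(-.4,.3,-.5,.3,.1),(-.4,-.2,-.9,0,.1)]),key=lambda r:r[1])
        exx=np.array([np.cos(YC),np.sin(YC)]);xc=(x[:2]-H)@exx;ph=np.arcsin(-M[2,2]);vx,vz=-.12-xc,.288-x[2]
        f=np.array([(sx[:2]@exx),sx[2]]);zh=x[2]+vx/f[0]*f[1] if vx>0 else np.nan
        bl=x-.061*sx-.046*sz;low=bl[2]-.036*abs(sx[2])
        print(w,'x',x.round(3),'q',q,'err',round(er,4),'cl %.3f handle@hdr %.3f low %.3f'%(vz*np.cos(ph)+vx*np.sin(ph),zh,low))
E
python3 - <<'E'
from wp import *
report([(-.17,.368,45),(-.17,.268,45),(-.12,.268,45),(-.04,.268,45),(-.04,.268,55),(-.04,.308,60),(-.04,.308,67),(-.002,.308,67),(-.002,.29,67),(-.002,.275,72),(-.002,.270,76),(-.002,.270,78),(-.002,.268,80)])
E
```

```text
(-0.17, 0.368, 45) x [ 0.397 -0.123  0.259] q [-0.75 -0.31 -0.66  0.9   0.37] err 0.0 cl 0.147 handle@hdr 0.422 low 0.158
(-0.17, 0.268, 45) x [ 0.397 -0.123  0.159] q [-0.75 -0.23 -0.86  0.62  0.37] err 0.0 cl 0.194 handle@hdr 0.322 low 0.058
(-0.12, 0.268, 45) x [ 0.445 -0.135  0.159] q [-0.68 -0.12 -0.79  0.56  0.35] err 0.0 cl 0.150 handle@hdr 0.268 low 0.058
(-0.04, 0.268, 45) x [ 0.523 -0.155  0.159] q [-0.6   0.03 -0.65  0.52  0.32] err 0.0 cl 0.079 handle@hdr 0.182 low 0.058
(-0.04, 0.268, 55) x [ 0.543 -0.152  0.141] q [-0.64  0.04 -0.8   0.23  0.44] err 0.0 cl 0.092 handle@hdr 0.145 low 0.036
(-0.04, 0.308, 60) x [ 0.555 -0.15   0.174] q [-0.65 -0.01 -0.81  0.19  0.5 ] err 0.0 cl 0.071 handle@hdr nan low 0.067
(-0.04, 0.308, 67) x [ 0.571 -0.148  0.166] q [-0.66  0.03 -0.91 -0.06  0.58] err 0.0 cl 0.078 handle@hdr nan low 0.059
(-0.002, 0.308, 67) x [ 0.608 -0.158  0.166] q [-0.62  0.1  -0.84 -0.07  0.55] err 0.0 cl 0.053 handle@hdr nan low 0.059
(-0.002, 0.29, 67) x [ 0.608 -0.158  0.148] q [-0.62  0.13 -0.86 -0.13  0.55] err 0.0 cl 0.067 handle@hdr nan low 0.041
(-0.002, 0.275, 72) x [ 0.621 -0.156  0.128] q [-0.63  0.21 -0.94 -0.38  0.6 ] err 0.0 cl 0.088 handle@hdr nan low 0.022
(-0.002, 0.27, 76) x [ 0.631 -0.155  0.12 ] q [-0.63  0.29 -0.99 -0.57  0.63] err 0.0 cl 0.100 handle@hdr nan low 0.015
(-0.002, 0.27, 78) x [ 0.636 -0.154  0.119] q [-0.63  0.32 -1.   -0.67  0.65] err 0.0 cl 0.105 handle@hdr nan low 0.014
(-0.002, 0.268, 80) x [ 0.641 -0.153  0.116] q [-0.63  0.36 -1.02 -0.77  0.66] err 0.0 cl 0.111 handle@hdr nan low 0.012
```

Emit:
carry_out(
  steps=[
    [-1,0,-0.003,-0.0096,0,0,0],
    [-1,0,-0.0089,-0.0287,0,0,0],
    [-1,0,-0.0148,-0.0478,0,0,0],
    [-1,0,-0.0148,-0.0478,0,0,0],
    [-1,0,-0.0148,-0.0478,0,0,0],
    [-1,0,-0.0133,-0.043,0,0,0],
    [-1,0,0,0,0,-0.0375,-0.121],
    [-1,0,0,0,0,-0.0375,-0.121],
    [-1,0,0,0,0,-0.0375,-0.121],
    [-1,0,0,0,-0.157,0,0],
    [-1,0,0,0,-0.157,0,0],
    [-1,0,0,0,-0.157,0,0],
    [-1,0,0,0,-0.157,0,0],
    [-1,0,0,0,-0.157,0,0],
    [-1,0,0,0,0,0,0],
  ],
)

```text
clock: 19.48
tcp_pos: [0.4971, 0.3597, 0.2772]
orientation: [0.157, 0.639, 0.732, 0.177]
wrist_force: [-0.5, -0.4, -2.4]
finger_gap: 0.0126
```

```bash
cat > go.py <<'E'
import sys
from h import *
import h,wp
def go(*w,**k):
    p,r=h.pose();x,M,_,_=wp.pose(*w,**k);T=r.as_matrix();dx=T.T@(x-p);rv=(r.inv()*R.from_matrix(M)).as_rotvec()
    s=env.get_state();print('clock',round(s['clock'],2),'p',p.round(4),'F',np.round(s['wrist_force'],1),'gap',round(s['finger_gap'],4),'q3',round(s['joint_pos'][2],2))
    print('->',w,x.round(4),'shift',dx.round(4),'|',np.linalg.norm(dx).round(3),'rot',rv.round(4))
    return dx,rv
if __name__=='__main__': go(*map(float,sys.argv[1:]))
E
python3 go.py -.17 .368 45
```

```text
clock 19.48 p [0.4971 0.3597 0.2772] F [-0.5 -0.4 -2.4] gap 0.0126 q3 -0.3
-> (-0.17, 0.368, 45.0) [ 0.397  -0.1226  0.2588] shift [-0.4644 -0.155  -0.0575] | 0.493 rot [-0.0081  0.0029  0.0022]
```

Emit:
carry_out(
  steps=[
    [-1,-0.03,-0.01,-0.004,0,0,0],
    [-1,-0.0464,-0.0155,-0.0057,0,0,0],
    [-1,-0.0464,-0.0155,-0.0057,0,0,0],
    [-1,-0.0464,-0.0155,-0.0057,0,0,0],
    [-1,-0.0464,-0.0155,-0.0057,0,0,0],
    [-1,-0.0464,-0.0155,-0.0057,0,0,0],
    [-1,-0.0464,-0.0155,-0.0057,0,0,0],
    [-1,-0.0464,-0.0155,-0.0057,0,0,0],
    [-1,-0.0464,-0.0155,-0.0057,0,0,0],
    [-1,-0.0464,-0.0155,-0.0057,0,0,0],
    [-1,-0.0164,-0.0055,-0.002,0,0,0],
    [-1,0,0,0,0,0,0],
    [-1,0,0,0,0,0,0],
  ],
)

```text
clock: 21.1
tcp_pos: [0.4024, -0.1203, 0.261]
orientation: [0.158, 0.639, 0.73, 0.181]
wrist_force: [-0.2, -0.4, -1.4]
finger_gap: 0.0126
```

```bash
python3 go.py -.15 .268 45; python3 - <<'E'
from h import *
c=save('scene','c7');d=save('side','s7')
o=np.zeros((600,800,3),np.uint8);o[:600,:400]=cv2.resize(c['color'][120:390,70:250,::-1],(400,600),interpolation=cv2.INTER_CUBIC);o[:,400:]=cv2.resize(d['color'][140:380,370:530,::-1],(400,600),interpolation=cv2.INTER_CUBIC);cv2.imwrite('pics/m7.png',o)
import wp
for n in('c7','s7'):
    a=load(n);H=wp.H;e=np.array([np.cos(wp.YC),np.sin(wp.YC)])
    print(n,[ (i,proj(a,np.r_[H+x*e,z]).round(1).tolist()) for i,x,z in [('pt',0,.262),('tip',-.018,.292),('rear',.018,.289),('hdr',-.12,.288)]])
E
```

```text
clock 21.1 p [ 0.4024 -0.1203  0.261 ] F [-0.2 -0.4 -1.4] gap 0.0126 q3 -0.65
-> (-0.15, 0.268, 45.0) [ 0.4164 -0.1276  0.1588] shift [-0.0091 -0.0362  0.0965] | 0.103 rot [ 0.      0.0005 -0.0017]
c7 [('pt', [173.1, 243.7]), ('tip', [176.3, 227.3]), ('rear', [163.5, 239.0]), ('hdr', [210.7, 201.8])]
s7 [('pt', [451.0, 212.5]), ('tip', [446.9, 202.3]), ('rear', [458.6, 198.6]), ('hdr', [410.4, 219.2])]
```

View pics/m7.png

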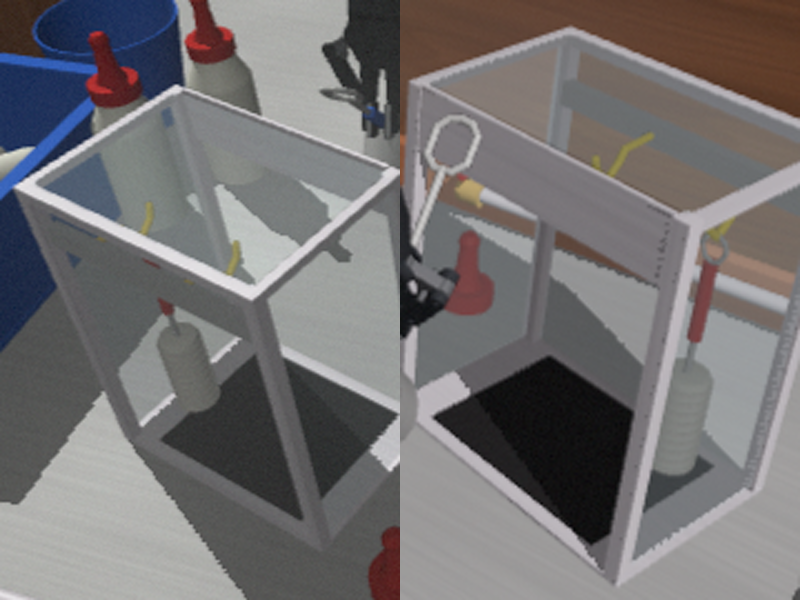

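The composite shows the hook's tip at scene px (176.7,229.4) and side px (448.8,203.2), close to prediction. The ring is raised and the grip is sound. I'll refine the hook from these pixels and re-check the ring's place in the hand.

```bash
python3 - <<'E'
from h import *
import h,wp
a=load('c7');b=load('s7')
e=np.array([np.cos(wp.YC),np.sin(wp.YC)]);ey=np.array([-e[1],e[0]])
for z in(.290,.294): print(z,onz(a,176.7,229,z),onz(b,448.8,203.2,z))
x,rp=tri([(a,176.7,229),(b,448.8,203.2)]);print('tip',x,rp,'c-frame',(x[:2]-wp.H)@e,(x[:2]-wp.H)@ey)
print('knee side',onz(b,458.8,200,.289), 'c',(onz(b,458.8,200,.289)[:2]-wp.H)@e,(onz(b,458.8,200,.289)[:2]-wp.H)@ey)
# ring in hand: side px of ring centre in m7 (453,145)
p,r=h.pose();T=r.as_matrix();d=np.radians(17.2)
sx=T@np.array([0,np.cos(d),-np.sin(d)]);E=p+.1345*sx
print('eye pred',E.round(3),proj(b,E),'obs',[370+53/2.5,140+145/2.5],'far',proj(b,p+.1545*sx),'sx',sx.round(3))
print('scene eye pred',proj(a,E),'obs',[70+343/2.222,120+95/2.222])
E
```

```text
0.29 [ 0.6549 -0.1439  0.29  ] [ 0.6551 -0.1488  0.29  ]
0.294 [ 0.6588 -0.1407  0.294 ] [ 0.6482 -0.1518  0.294 ]
tip [ 0.6548 -0.1467  0.2892] [[175.6, 229.0], [447.7, 203.3]] c-frame -0.015544135859369458 -0.0005566330797430233
knee side [ 0.6822 -0.1574  0.289 ] c 0.013649784617312097 -0.00415732845719339
eye pred [ 0.496 -0.106  0.355] [390.20062361 197.08981458] obs [391.2, 198.0] far [394.12765044 187.03319072] sx [0.701 0.095 0.707]
scene eye pred [223.74205184 161.59242193] obs [224.36543654365437, 162.75427542754275]
```

Emit:
carry_out(
  steps=[
    [-1,-0.0031,-0.0121,0.0322,0,0,0],
    [-1,-0.003,-0.0121,0.0322,0,0,0],
    [-1,-0.003,-0.012,0.0321,0,0,0],
    [-1,0,0,0,0,0,0],
    [-1,0,0,0,0,0,0],
  ],
)

```text
clock: 21.82
tcp_pos: [0.4163, -0.1267, 0.1588]
orientation: [0.159, 0.638, 0.731, 0.181]
wrist_force: [-0.7, 0.5, -0.5]
finger_gap: 0.0124
```

```bash
python3 go.py -.04 .268 45
```

```text
clock 21.82 p [ 0.4163 -0.1267  0.1588] F [-0.7  0.5 -0.5] gap 0.0124 q3 -0.83
-> (-0.04, 0.268, 45.0) [ 0.523  -0.1548  0.1588] shift [-0.0421  0.0901  0.0476] | 0.11 rot [0.0008 0.0005 0.0007]
```

Emit:
carry_out(
  steps=[
    [-1,-0.0084,0.018,0.0095,0,0,0],
    [-1,-0.0084,0.018,0.0095,0,0,0],
    [-1,-0.0084,0.018,0.0095,0,0,0],
    [-1,-0.0084,0.018,0.0095,0,0,0],
    [-1,-0.0084,0.018,0.0095,0,0,0],
    [-1,0,0,0,0,0,0],
    [-1,0,0,0,0,0,0],
  ],
)

```text
clock: 22.7
tcp_pos: [0.5219, -0.1549, 0.1582]
orientation: [0.158, 0.639, 0.731, 0.181]
wrist_force: [0.1, 0.3, -1.2]
finger_gap: 0.0124
```

```bash
python3 go.py -.04 .268 57; python3 go.py -.04 .31 70; python3 -c "
from wp import *
report([(-.04,.268,57),(-.04,.29,63),(-.04,.31,70),(-.002,.31,70)])"
```

```text
clock 22.7 p [ 0.5219 -0.1549  0.1582] F [ 0.1  0.3 -1.2] gap 0.0124 q3 -0.65
-> (-0.04, 0.268, 57.0) [ 0.5479 -0.1514  0.1384] shift [0.     0.0139 0.0297] | 0.033 rot [-0.2094  0.0007 -0.0005]
clock 22.7 p [ 0.5219 -0.1549  0.1582] F [ 0.1  0.3 -1.2] gap 0.0124 q3 -0.65
-> (-0.04, 0.31, 70.0) [ 0.5789 -0.1472  0.1648] shift [0.     0.0539 0.021 ] | 0.058 rot [-4.363e-01  7.000e-04 -4.000e-04]
(-0.04, 0.268, 57) x [ 0.548 -0.151  0.138] q [-0.64  0.04 -0.82  0.17  0.46] err 0.0 cl 0.094 handle@hdr nan low 0.032
(-0.04, 0.29, 63) x [ 0.562 -0.15   0.152] q [-0.65  0.03 -0.88  0.03  0.53] err 0.0 cl 0.087 handle@hdr nan low 0.045
(-0.04, 0.31, 70) x [ 0.579 -0.147  0.165] q [-0.66  0.05 -0.95 -0.17  0.61] err 0.0 cl 0.079 handle@hdr nan low 0.058
(-0.002, 0.31, 70) x [ 0.616 -0.157  0.165] q [-0.63  0.12 -0.87 -0.18  0.58] err 0.0 cl 0.056 handle@hdr nan low 0.058
```

Emit:
carry_out(
  steps=[
    [-1,0,0.0035,0.0075,-0.0525,0,0],
    [-1,0,0.0035,0.0075,-0.0525,0,0],
    [-1,0,0.0035,0.0075,-0.0525,0,0],
    [-1,0,0.0035,0.0075,-0.0525,0,0],
    [-1,0,0,0,0,0,0],
    [-1,0,0,0,0,0,0],
  ],
)

```text
clock: 23.45
tcp_pos: [0.5494, -0.1515, 0.1401]
orientation: [0.224, 0.619, 0.708, 0.256]
wrist_force: [-0.4, 0.0, -1.9]
finger_gap: 0.0126
```

```bash
python3 go.py -.04 .31 70
```

```text
clock 23.45 p [ 0.5494 -0.1515  0.1401] F [-0.4  0.  -1.9] gap 0.0126 q3 -0.82
-> (-0.04, 0.31, 70.0) [ 0.5789 -0.1472  0.1648] shift [0.0004 0.0388 0.0001] | 0.039 rot [-0.2272  0.0013 -0.0007]
```

Emit:
carry_out(
  steps=[
    [-1,0,0.0097,0.001,-0.0568,0,0],
    [-1,0,0.0097,0.001,-0.0568,0,0],
    [-1,0,0.0097,0,-0.0568,0,0],
    [-1,0,0.0097,0,-0.0568,0,0],
    [-1,0,0,0,0,0,0],
    [-1,0,0,0,0,0,0],
  ],
)

```text
clock: 24.2
tcp_pos: [0.5783, -0.1478, 0.1655]
orientation: [0.293, 0.59, 0.674, 0.334]
wrist_force: [-1.1, 0.6, -1.9]
finger_gap: 0.0121
```

```bash
python3 go.py -.04 .31 70;python3 go.py -.003 .31 70; python3 - <<'E'
from h import *
import h
c=save('scene','c8');d=save('side','s8')
o=np.zeros((500,800,3),np.uint8);o[:,:400]=cv2.resize(c['color'][170:270,130:210,::-1],(400,500),interpolation=cv2.INTER_CUBIC);o[:,400:]=cv2.resize(d['color'][160:260,400:480,::-1],(400,500),interpolation=cv2.INTER_CUBIC);cv2.imwrite('pics/m8.png',o)
p,r=h.pose();T=r.as_matrix();a=np.radians(17.2);sx=T@np.array([0,np.cos(a),-np.sin(a)])
for n in('c8','s8'): print(n,proj(load(n),p+.1545*sx).round(1),proj(load(n),p+.1145*sx).round(1))
E
```

```text
clock 24.2 p [ 0.5783 -0.1478  0.1655] F [-1.1  0.6 -1.9] gap 0.0121 q3 -0.94
-> (-0.04, 0.31, 70.0) [ 0.5789 -0.1472  0.1648] shift [ 0.0005 -0.0002  0.0009] | 0.001 rot [-0.0004  0.0012 -0.0005]
clock 24.2 p [ 0.5783 -0.1478  0.1655] F [-1.1  0.6 -1.9] gap 0.0121 q3 -0.94
-> (-0.003, 0.31, 70.0) [ 0.6147 -0.1563  0.1648] shift [-0.0133  0.0206  0.0283] | 0.037 rot [-0.0004  0.0012 -0.0005]
c8 [182.  213.7] [188.2 223.7]
s8 [440.7 197.3] [435.9 216.6]
```

View pics/m8.png

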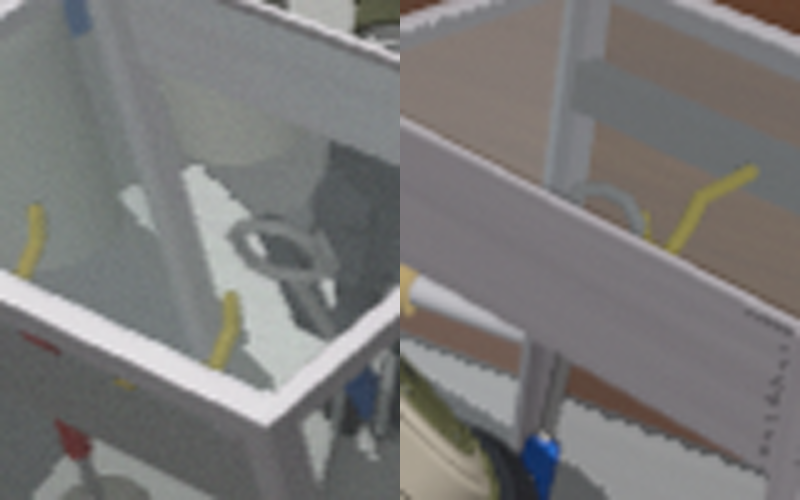

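Ring far end seen at side px (441,198), against (440.7,197.3) predicted. Compared with the hook in the same pictures, the ring should sit about 3 mm further toward -y.

```bash
python3 go.py -.001 .31 70 .1545 -.003
```

```text
clock 24.3 p [ 0.5785 -0.1478  0.1656] F [ 0.5 -0.5 -2.2] gap 0.0124 q3 -0.94
-> (-0.001, 0.31, 70.0, 0.1545, -0.003) [ 0.6159 -0.1597  0.1648] shift [-0.0168  0.0208  0.0288] | 0.039 rot [ 0.0002  0.0012 -0.0003]
```

Emit:
carry_out(
  steps=[
    [-1,-0.0034,0.0042,0.0058,0,0,0],
    [-1,-0.0034,0.0042,0.0058,0,0,0],
    [-1,-0.0034,0.0042,0.0058,0,0,0],
    [-1,-0.0033,0.0041,0.0057,0,0,0],
    [-1,-0.0033,0.0041,0.0057,0,0,0],
    [-1,0,0,0,0,0,0],
    [-1,0,0,0,0,0,0],
  ],
)

```text
clock: 25.18
tcp_pos: [0.6154, -0.1593, 0.1641]
orientation: [0.293, 0.59, 0.674, 0.335]
wrist_force: [-1.0, 0.2, -2.9]
finger_gap: 0.0121
```

```bash
python3 go.py -.001 .282 70 .1545 -.003
```

```text
clock 25.18 p [ 0.6154 -0.1593  0.1641] F [-1.   0.2 -2.9] gap 0.0121 q3 -0.87
-> (-0.001, 0.282, 70.0, 0.1545, -0.003) [ 0.6159 -0.1597  0.1368] shift [-0.0005 -0.0215  0.0168] | 0.027 rot [ 0.      0.0006 -0.001 ]
```

Emit:
carry_out(
  steps=[
    [-1,0,-0.0043,0.0034,0,0,0],
    [-1,0,-0.0043,0.0034,0,0,0],
    [-1,0,-0.0043,0.0034,0,0,0],
    [-1,0,-0.0043,0.0033,0,0,0],
    [-1,0,-0.0043,0.0033,0,0,0],
    [-1,0,0,0,0,0,0],
    [-1,0,0,0,0,0,0],
  ],
)

```text
clock: 26.05
tcp_pos: [0.6162, -0.1595, 0.1373]
orientation: [0.293, 0.59, 0.674, 0.335]
wrist_force: [-0.3, 0.5, -1.6]
finger_gap: 0.0128
```

```bash
python3 go.py -.001 .275 74 .1545 -.003;  python3 - <<'E'
from h import *
a=save('scene','c9');b=save('side','s9')
# yellow pixels vs before, ring location check w/o viewing
E
```

```text
clock 26.05 p [ 0.6162 -0.1595  0.1373] F [-0.3  0.5 -1.6] gap 0.0128 q3 -0.9
-> (-0.001, 0.275, 74.0, 0.1545, -0.003) [ 0.6261 -0.1584  0.1265] shift [-0.0002 -0.0026  0.0145] | 0.015 rot [-0.069   0.001  -0.0005]
```

Emit:
carry_out(
  steps=[
    [-1,0,-0.0013,0.0072,-0.035,0,0],
    [-1,0,-0.0013,0.0072,-0.035,0,0],
    [-1,0,0,0,0,0,0],
    [-1,0,0,0,0,0,0],
  ],
)

```text
clock: 26.65
tcp_pos: [0.6267, -0.1585, 0.1277]
orientation: [0.314, 0.579, 0.662, 0.358]
wrist_force: [0.8, 0.5, 1.6]
finger_gap: 0.0123
```

```bash
python3 go.py -.001 .270 78 .1545 -.003;python3 -c "
from wp import *
report([(-.001,.27,78,.1545,-.003),(-.001,.267,80,.1545,-.003),(-.001,.267,82,.1545,-.003)])"
```

```text
clock 26.65 p [ 0.6267 -0.1585  0.1277] F [0.8 0.5 1.6] gap 0.0123 q3 -0.96
-> (-0.001, 0.27, 78.0, 0.1545, -0.003) [ 0.6365 -0.157   0.1189] shift [ 0.0002 -0.002   0.0131] | 0.013 rot [-0.068   0.0014  0.0007]
(-0.001, 0.27, 78, 0.1545, -0.003) x [ 0.636 -0.157  0.119] q [-0.63  0.32 -1.   -0.66  0.65] err 0.0 cl 0.104 handle@hdr nan low 0.014
(-0.001, 0.267, 80, 0.1545, -0.003) x [ 0.642 -0.156  0.115] q [-0.63  0.37 -1.02 -0.77  0.67] err 0.0 cl 0.111 handle@hdr nan low 0.011
(-0.001, 0.267, 82, 0.1545, -0.003) x [ 0.647 -0.156  0.114] q [-0.63  0.4  -1.03 -0.85  0.68] err 0.0004 cl 0.115 handle@hdr nan low 0.012
```

Emit:
carry_out(
  steps=[
    [-1,0,-0.001,0.0065,-0.034,0,0],
    [-1,0,-0.001,0.0065,-0.034,0,0],
    [-1,0,0,0,0,0,0],
    [-1,0,0,0,0,0,0],
  ],
)

```text
clock: 27.15
tcp_pos: [0.6386, -0.158, 0.122]
orientation: [0.336, 0.565, 0.65, 0.381]
wrist_force: [4.2, 2.2, 7.4]
finger_gap: 0.0125
```

```bash
python3 go.py -.001 .267 80 .1545 -.003;python3 - <<'E'
from h import *
import h
c=save('scene','c10');d=save('side','s10')
o=np.zeros((600,800,3),np.uint8);o[:,:400]=cv2.resize(c['color'][190:310,130:210,::-1],(400,600),interpolation=cv2.INTER_CUBIC);o[:,400:]=cv2.resize(d['color'][170:290,410:490,::-1],(400,600),interpolation=cv2.INTER_CUBIC);cv2.imwrite('pics/m10.png',o)
E
```

```text
clock 27.15 p [ 0.6386 -0.158   0.122 ] F [4.2 2.2 7.4] gap 0.0125 q3 -1.0
-> (-0.001, 0.267, 80.0, 0.1545, -0.003) [ 0.6417 -0.1563  0.1148] shift [ 0.0014 -0.0046  0.0063] | 0.008 rot [-0.0294  0.002   0.0052]
```

View pics/m10.png

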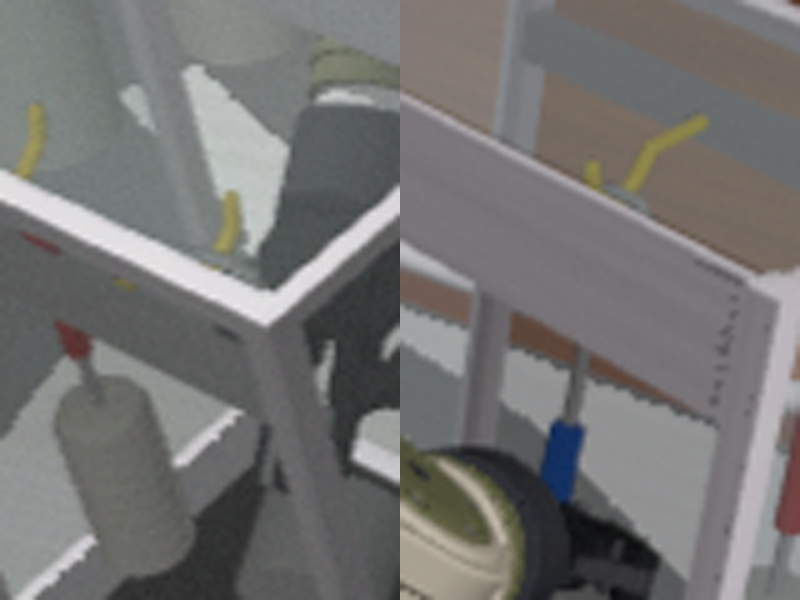

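The arch of the eye lies between the hook's upturned tip (595,175) and the rear limb (640,165), centred on the wire. So the eye is threaded and seated. I'll relieve the push and bring the scoop closer to its natural hang.

```bash
python3 go.py .001 .2735 81 .1545 -.003;python3 -c "
from wp import *
report([(.001,.2735,81,.1545,-.003),(.001,.2735,83,.1545,-.003)])"
```

```text
clock 27.25 p [ 0.6386 -0.158   0.1221] F [3.5 2.  7. ] gap 0.0121 q3 -1.0
-> (0.001, 0.2735, 81.0, 0.1545, -0.003) [ 0.6463 -0.1564  0.1209] shift [0.0005 0.0028 0.0074] | 0.008 rot [-0.0469  0.0019  0.0051]
(0.001, 0.2735, 81, 0.1545, -0.003) x [ 0.646 -0.156  0.121] q [-0.63  0.37 -1.02 -0.79  0.67] err 0.0 cl 0.106 handle@hdr nan low 0.018
(0.001, 0.2735, 83, 0.1545, -0.003) x [ 0.652 -0.156  0.12 ] q [-0.63  0.41 -1.03 -0.88  0.68] err 0.0003 cl 0.111 handle@hdr nan low 0.018
```

Emit:
carry_out(
  steps=[
    [-1,0,0.0032,0.0038,-0.026,0,0],
    [-1,0,0.0032,0.0038,-0.026,0,0],
    [-1,0,0,0,0,0,0],
    [-1,0,0,0,0,0,0],
    [-1,0,0,0,0,0,0],
  ],
)

```text
clock: 27.88
tcp_pos: [0.646, -0.1559, 0.1209]
orientation: [0.348, 0.559, 0.639, 0.397]
wrist_force: [2.2, 0.2, 3.6]
finger_gap: 0.0124
```

```bash
python3 go.py .001 .2735 81 .1545 -.003
```

```text
clock 27.88 p [ 0.646  -0.1559  0.1209] F [2.2 0.2 3.6] gap 0.0124 q3 -1.02
-> (0.001, 0.2735, 81.0, 0.1545, -0.003) [ 0.6463 -0.1564  0.1209] shift [-0.0005  0.0001  0.0002] | 0.001 rot [-0.0004  0.0016  0.0006]
```

Emit:
carry_out(
  steps=[
    [-0.68,0,0,0,0,0,0],
    [-0.64,0,0,0,0,0,0],
    [-0.6,0,0,0,0,0,0],
    [-0.5,0,0,0,0,0,0],
    [-0.3,0,0,0,0,0,0],
    [0,0,0,0,0,0,0],
    [0.1,0,0,0,0,0,0],
    [0.1,0,0,0,0,0,0],
  ],
  grip_force=20,
)

```text
clock: 28.88
tcp_pos: [0.6456, -0.1556, 0.12]
orientation: [0.348, 0.559, 0.639, 0.397]
wrist_force: [-0.1, -0.2, -0.1]
finger_gap: 0.047
```

```bash
python3 - <<'E'
from h import *
import h
from wp import *
p,r=h.pose();s=env.get_state();print(p,s['finger_gap'],s['wrist_force'],s['clock'])
c=save('side','s11');b=c['color'];hh=cv2.cvtColor(b,cv2.COLOR_RGB2HSV)
m=cv2.inRange(hh,(105,150,50),(125,255,255))[200:330,400:500];y,x=np.nonzero(m);print('blue px',len(x),x.mean()+400,y.mean()+200,y.min()+200,y.max()+200)
d=np.array([np.cos(YC+psi),np.sin(YC+psi),0])
for sb,dz,ph in [(0,0,26),(0,0,35),(.02,0,38),(.04,0.005,40),(.06,.01,44),(.08,.015,48),(.10,.02,50),(.14,.03,55),(.2,.04,60)]:
    f=np.radians(ph);x=p-sb*d+[0,0,dz];t=np.cos(f)*d-np.array([0,0,np.sin(f)]);q,e=ik(x,t,(-.6,.2,-.9,-.5,.6))
    ee=np.array([np.cos(YC),np.sin(YC)]);xc=(x[:2]-H)@ee;print(sb,dz,ph,q,round(e,4),'cl',round((.288-x[2])*np.cos(f)+(-.12-xc)*np.sin(f),3))
E
```

```text
[ 0.64557831 -0.15557117  0.12000209] 0.04697049042042778 [-0.11141921 -0.18588952 -0.11136091] 28.875
blue px 101 440.8811881188119 260.5940594059406 252 270
0 0 26 [-0.63  0.37 -1.02 -0.8   0.67] 0.0 cl 0.108
0 0 35 [-0.6   0.27 -0.9  -0.42  0.58] 0.0 cl 0.082
0.02 0 38 [-0.61  0.22 -0.89 -0.3   0.57] 0.0 cl 0.084
0.04 0.005 40 [-0.64  0.18 -0.89 -0.2   0.56] 0.0 cl 0.086
0.06 0.01 44 [-0.65  0.13 -0.85 -0.04  0.53] 0.0 cl 0.084
0.08 0.015 48 [-0.66  0.09 -0.82  0.1   0.5 ] 0.0 cl 0.085
0.1 0.02 50 [-0.68  0.05 -0.81  0.19  0.49] 0.0 cl 0.091
0.14 0.03 55 [-0.72 -0.   -0.77  0.37  0.45] 0.0 cl 0.105
0.2 0.04 60 [-0.8  -0.08 -0.76  0.56  0.41] 0.0 cl 0.14
```

Emit:
carry_out(
  steps=[
    [0.1,0,0,0,0.04,0,0],
    [0.1,0,0,0,0.06,0,0],
    [0.1,0,0,0,0.06,0,0],
    [0.1,0,-0.0115,-0.0164,0.035,0,0],
    [0.1,0,-0.008,-0.019,0.05,0,0],
    [0.1,0,-0.009,-0.0185,0.07,0,0],
    [0.1,0,-0.0103,-0.0179,0.07,0,0],
    [0.1,0,-0.0116,-0.0171,0.035,0,0],
    [0.1,0,-0.0242,-0.0334,0.087,0,0],
    [0.1,0,-0.0434,-0.0426,0.087,0,0],
    [0.1,0,-0.0433,-0.025,0,0,0],
    [0.1,0,0,0,0,0,0],
    [0.1,0,0,0,0,0,0],
    [0.1,0,0,0,0,0,0],
    [0.1,0,0,0,0,0,0],
    [0.1,0,0,0,0,0,0],
    [0.1,0,0,0,0,0,0],
    [0.1,0,0,0,0,0,0],
    [0.1,0,0,0,0,0,0],
    [0.1,0,0,0,0,0,0],
  ],
)

```text
clock: 31.42
tcp_pos: [0.398, -0.1888, 0.1616]
orientation: [0.169, 0.637, 0.727, 0.193]
wrist_force: [0.5, -0.5, 0.9]
finger_gap: 0.047
```

```bash
cat > chk.py <<'E'
from h import *
s=env.get_state();print(s['clock'],s['tcp_pos'],s['wrist_force'])
for n in('side','scene'):
    c=cam(n);im=c['color'];cv2.imwrite(f'pics/f_{n}.png',im[:,:,::-1])
    hh=cv2.cvtColor(im,cv2.COLOR_RGB2HSV);m=cv2.inRange(hh,(105,120,40),(125,255,255));k,l,st,ce=cv2.connectedComponentsWithStats(m)
    print(n,[(st[i][:5].tolist(),ce[i].round(1).tolist()) for i in range(1,k) if st[i][4]>25])
E
python3 chk.py
```

```text
31.425 [ 0.39797025 -0.18877882  0.16155802] [ 0.4652542  -0.45406683  0.94925656]
side [([0, 201, 58, 46, 1965], [25.0, 221.0]), ([434, 252, 11, 25, 155], [439.3, 264.0]), ([207, 290, 26, 13, 176], [219.7, 295.8]), ([596, 333, 44, 147, 3279], [625.0, 428.5])]
scene [([0, 114, 152, 186, 12686], [60.5, 203.0]), ([552, 166, 84, 49, 3099], [593.3, 189.8]), ([389, 253, 25, 23, 173], [400.5, 264.5]), ([327, 399, 18, 20, 294], [335.2, 408.4])]
```

Emit:
carry_out(
  steps=[
    [0.1,0,0,0,0,0,0],
    [0.1,0,0,0,0,0,0],
    [0.1,0,0,0,0,0,0],
  ],
)

```text
clock: 31.9
tcp_pos: [0.398, -0.1888, 0.1615]
orientation: [0.169, 0.636, 0.727, 0.193]
wrist_force: [-0.3, -0.3, 0.1]
finger_gap: 0.047
```

```bash
python3 chk.py
```

```text
31.9 [ 0.39797202 -0.1887633   0.16154038] [-0.28754628 -0.34665462  0.11719749]
side [([0, 201, 58, 46, 1962], [25.0, 221.0]), ([436, 252, 11, 25, 157], [440.7, 264.6]), ([207, 290, 26, 13, 176], [219.7, 295.8]), ([596, 332, 44, 148, 3277], [625.0, 428.5])]
scene [([0, 114, 151, 186, 12686], [60.4, 203.0]), ([552, 166, 84, 49, 3101], [593.3, 189.8]), ([389, 254, 25, 22, 174], [400.2, 264.8]), ([327, 399, 18, 20, 292], [335.2, 408.4])]
```

The viewer limit is reached. By the blue grip's pixels the scoop is hanging and swinging slightly, so I'll let it settle.

Emit:
carry_out(
  steps=[
    [0.1,0,0,0,0,0,0],
    [0.1,0,0,0,0,0,0],
    [0.1,0,0,0,0,0,0],
    [0.1,0,0,0,0,0,0],
    [0.1,0,0,0,0,0,0],
    [0.1,0,0,0,0,0,0],
    [0.1,0,0,0,0,0,0],
    [0.1,0,0,0,0,0,0],
    [0.1,0,0,0,0,0,0],
    [0.1,0,0,0,0,0,0],
    [0.1,0,0,0,0,0,0],
    [0.1,0,0,0,0,0,0],
    [0.1,0,0,0,0,0,0],
    [0.1,0,0,0,0,0,0],
    [0.1,0,0,0,0,0,0],
    [0.1,0,0,0,0,0,0],
    [0.1,0,0,0,0,0,0],
    [0.1,0,0,0,0,0,0],
    [0.1,0,0,0,0,0,0],
    [0.1,0,0,0,0,0,0],
  ],
)

```text
clock: 34.5
tcp_pos: [0.398, -0.1887, 0.1615]
orientation: [0.169, 0.636, 0.728, 0.193]
wrist_force: [0.4, 0.3, -0.0]
finger_gap: 0.0464
```

Emit:
carry_out(
  steps=[
    [0.1,0,0,0,0,0,0],
    [0.1,0,0,0,0,0,0],
    [0.1,0,0,0,0,0,0],
    [0.1,0,0,0,0,0,0],
    [0.1,0,0,0,0,0,0],
    [0.1,0,0,0,0,0,0],
    [0.1,0,0,0,0,0,0],
    [0.1,0,0,0,0,0,0],
    [0.1,0,0,0,0,0,0],
    [0.1,0,0,0,0,0,0],
    [0.1,0,0,0,0,0,0],
    [0.1,0,0,0,0,0,0],
    [0.1,0,0,0,0,0,0],
    [0.1,0,0,0,0,0,0],
    [0.1,0,0,0,0,0,0],
    [0.1,0,0,0,0,0,0],
    [0.1,0,0,0,0,0,0],
    [0.1,0,0,0,0,0,0],
    [0.1,0,0,0,0,0,0],
    [0.1,0,0,0,0,0,0],
  ],
)

```text
clock: 37.0
tcp_pos: [0.398, -0.1887, 0.1615]
orientation: [0.169, 0.636, 0.727, 0.193]
wrist_force: [-0.5, -0.7, 0.9]
finger_gap: 0.0467
```

Emit:
carry_out(
  steps=[
    [0.1,0,0,0,0,0,0],
    [0.1,0,0,0,0,0,0],
    [0.1,0,0,0,0,0,0],
    [0.1,0,0,0,0,0,0],
    [0.1,0,0,0,0,0,0],
    [0.1,0,0,0,0,0,0],
    [0.1,0,0,0,0,0,0],
    [0.1,0,0,0,0,0,0],
    [0.1,0,0,0,0,0,0],
    [0.1,0,0,0,0,0,0],
    [0.1,0,0,0,0,0,0],
    [0.1,0,0,0,0,0,0],
    [0.1,0,0,0,0,0,0],
    [0.1,0,0,0,0,0,0],
    [0.1,0,0,0,0,0,0],
    [0.1,0,0,0,0,0,0],
    [0.1,0,0,0,0,0,0],
    [0.1,0,0,0,0,0,0],
    [0.1,0,0,0,0,0,0],
    [0.1,0,0,0,0,0,0],
  ],
)

```text
clock: 39.5
tcp_pos: [0.398, -0.1887, 0.1615]
orientation: [0.169, 0.636, 0.727, 0.193]
wrist_force: [-0.2, -0.9, -0.1]
finger_gap: 0.0469
```

```bash
python3 - <<'E'
from h import *
for i in range(24):
    c=cam('side');hh=cv2.cvtColor(c['color'],cv2.COLOR_RGB2HSV);m=cv2.inRange(hh,(105,120,40),(125,255,255))[240:290,420:460]
    y,x=np.nonzero(m);print(round(x.mean()+420,2),end=' ')
print(env.get_state()['clock'])
# bench things vs first pictures
a=cv2.imread('pics/s3.png').astype(int);b=c['color'][:,:,::-1].astype(int)
d=(abs(a-b).max(2)>40);print('side diff tray',d[285:335,244:350].mean(),'jar',d[255:300,298:325].mean(),'brush',d[285:320,145:235].mean(),'teat',d[230:268,383:410].mean())
E
```

```text
439.98 440.0 440.01 439.97 440.04 440.03 440.03 440.01 440.03 440.01 439.98 440.04 440.01 439.99 440.02 439.99 439.97 440.0 439.97 439.96 440.06 439.99 439.97 440.0 40.7
side diff tray 0.5073584905660378 jar 0.2205761316872428 brush 0.39904761904761904 teat 0.38596491228070173
```

```bash
python3 - <<'E'
from h import *
c=cam('scene')['color'][:,:,::-1];o=cv2.imread('pics/scene0.png');r=cv2.imread('pics/c3.png')
def shift(a,b,y0,y1,x0,x1):
    t=b[y0:y1,x0:x1];m=cv2.matchTemplate(a[y0-8:y1+8,x0-8:x1+8],t,cv2.TM_CCOEFF_NORMED);_,v,_,l=cv2.minMaxLoc(m);return round(v,3),l[0]-8,l[1]-8
for n,b,w in [('jar',o,(272,314,308,342)),('teat',o,(355,395,232,268)),('brush',o,(230,278,386,442)),('cup',r,(246,282,326,352)),('tray',o,(250,330,285,376)),('hung brush',o,(258,306,140,170))]: print(n,shift(c,b,*w))
env.hand_in()
E
```

```text
jar (0.948, 0, 0)
teat (0.988, 0, 0)
brush (0.398, 0, 0)
cup (0.898, 0, 0)
tray (0.826, 0, 0)
hung brush (0.996, 0, 0)
the job is handed in; nothing more can be done
```

The job is handed in at about 41 s of the 67 s allowed. The cup stands upright in the free end of the green tray, and the scoop hangs by its eye on the empty yellow hook.

**How it went**
- **Cup:** I lifted it out of the scoop, set it down by feel and released it slowly. The pictures after release showed it upright.
- **Scoop regrasp:** the first grasp could not reach the hook because of the elbow's range. I set the scoop back on the bench and took it again with the tool pitched about 17°.
- **Hanging:** it went in tilted under the header with no contact force felt. It seated in the hook's V with about 9 N, then I let go and backed the arm out.

**Last checks**
- **Scoop at rest:** over the last 24 side pictures its blue grip stayed within 0.1 px, and the wrist force was about zero.
- **Jar, teat, cup and hanging brush:** template matching in the scene camera found no shift.
- **Washing brush on the bench:** the match was at zero shift but weak (0.40). I did not establish why; a shadow or the arm is my guess. Its blue handle was still in nearly the same scene pixels shortly before hand-in.
- **Side-camera check disagreed:** comparing side pictures showed large changes over the tray, jar, brush and teat. I put this down to the arm standing in front of that camera.
- **Not viewed:** I had used all 12 pictures, so I could not look at the final hanging scoop directly. The last picture, taken just before release, showed the eye threaded on the hook.

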